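# Hang the lift-off door back on an equipment case

### The arm

A 6-joint arm with a two-finger parallel gripper is mounted at the origin on the work surface. World frame = base frame: x ahead of the robot, y to its left, z up, the work surface at z = 0. Lengths are in m, angles in rad, forces in N, time in s.
With the tool pointing down it reaches from about 0.375 to 0.925 m from the base axis. Payload 5.7 kg.
Tool frame: the origin (TCP) lies midway between the tips of the shut fingers; the grasp point (between the pads) lies 19 mm behind it; z points along the fingers, y is the direction in which the jaws open and shut (so a half turn about z gives the same grasp; the last joint's range is limited). The gripper opens to 85 mm and grips with 20 to 120 N. Pads are 22 mm wide; open, the fingers measure 114 mm over their backs; the gripper's body (76 mm by 85 mm) begins 54 mm behind the grasp point. The pads swing forward as they close: fully open they stand 13 mm farther back than shut.
Start: joints at [-1.314, 0.359, 1.51, -0, 1.272, -0.115], TCP at [0.218, -0.559, 0.207] pointing down, gripper open.
Joint ranges: [-2.97, 2.97], [-1.01, 2.36], [0.21, 2.38], [-0.96, 4.11], [0.2, 2.71], [-2.98, 2.98]. Speed limits (rad/s): [2.39, 2.39, 3.14, 3.14, 3.14, 3.14].

### API

Orientations are given as a 3x3 rotation matrix whose columns are the frame's x, y, z axes.
In Python, from plant import env, vision, order gives the robot as it stands.
- The arm moves only by the shell command python3 -m inch 'ROWS' [FORCE]. ROWS is a JSON object of lists of equal length, an entry for each row: "claw": the gripper's target within -1 to 1 (shut at 1, half-way at 0, fully open at -1); "travel": the shift along the tool's x, y, z in m, a list of three; "yaw": the turn about the tool's z in degrees. A call has exactly 5 rows; each row is the pose to reach, as a shift and turn from the pose measured when the call began, along the tool's axes at that moment; what a row does not reach only later rows make up. A row lasts 1/8 s, in which the tool goes at most 62.5 mm and 10.7 degrees, less where a joint would pass 70% of its speed; a pose out of reach is approached as far as the arm can. A call with a gripper value outside its range is refused whole. The fingers move at their own pace and stop on an object; FORCE is the grip in N (left out, the last holds). Time passes only in rows, so rows that repeat a pose let the fingers close, or fill a call up. It gives the time, the measured TCP pose, the force and the opening at its end, in the units of the state.
- env.read_state(): the state, without advancing time (a new reading comes with each control period).
- vision.get_image(name): name is "scene" or "top" or "wrist"; returns the picture (400x640x3 uint8, red, green, blue); there is no depth.
- vision.camera_info(name): a dict with "fovy" (degrees; the focal length in pixels is half the picture's height over the tangent of half this angle, whatever the lens; pixels are square), "cx", "cy" (the principal point, pixels), "k1" (the pictures are not rectified: a ray, as slopes to the right and down, at radius r is drawn at 1 + k1 r^2 times it, then the intrinsics apply), "T" (4x4, takes a point from camera to world coordinates). Camera axes: x right, y up, looking along -z (the intrinsics and any distortion apply to the point x, -y, -z); pixel columns grow to the right and rows downward; lengths in m; the calibration is good to about 2 mm. A picture is of the moment at which its call begins: read the wrist's pose just before it. camera_info takes no time and is no camera call; for the wrist camera it gives the pose at the moment of the call.
- order.hand_in(): hands the job in, once; it reports no verdict.
The state is a dict: "time": time; "q": joint angles; "joint_velocities": joint speeds; "joint_torque": joint torques, N m; "ee_pos": TCP position; "eef_rot": TCP orientation; "contact_force": force on the tool from outside, world axes, zero at the start; "torque": the same for the moment, N m; "gripper_width": finger opening in m.
Only numpy, scipy, OpenCV 4.12 (cv2) and the standard library are available. Lean on these libraries where they do the work, as an engineer would, in place of code of your own. Each camera call takes 0.05 s, during which the arm holds its last target. There are 200 camera calls.

### The job

The lift-off door of the small equipment case lies flat on the bench, bow handle up. Stand it on the sloping rest and let go, so that you can take it again by its top edge, then lower it with both knuckles fully home on the two hinge pins of the case and swing it shut against the case, without forcing or slamming it. Let go of it, and leave the other things on the bench where they are.

Things in the scene. Friction and masses are not known exactly. Their poses are not given: they have to be found in the camera images.
- enclosure: Grey steel equipment case, fixed, 120 deep, 144 wide, top 196 mm above the bench, open at the front. Origin on the bench under its middle; z up, x from front to back (front plane x = -60 mm). Hinge axis at x = -70, y = -79 mm. The hung door turns freely, no latch; shut, its axes are the case's and its origin is at (-70, 0, 14) mm; opened by a (0 to 120 deg) they are turned by +a about z.
- pin_low (a point): Lower hinge pin of the case: vertical steel pin of 8 mm diameter, 24 mm high, the upper 12 mm tapering to a 3 mm tip. The point is on its axis at its foot, on the bearing face of the bracket (a round boss of 17 mm), 39 mm above the bench.
- pin_high (a point): Upper hinge pin, the same, straight above the lower one; the point is at its foot, 139 mm above the bench, its tip 163 mm above the bench, and its bracket reaches 16 mm below. The lower knuckle does not fit past this pin from above: bring the open door in from the front of the case, its knuckles just above their pins, then lower it.
- door: Grey rigid lift-off door, 0.3 to 0.5 kg: leaf 130 wide, 170 high, 20 mm thick, balanced about its middle. Origin mid bottom edge, mid thickness; z up the door, y from hinge side (-) to free edge (+), x from outer face (-10 mm, handle) to inner face (+10). It starts flat on the bench, outer face up, top edge to the robot's left. The plain top edge can be gripped across the 20 mm thickness.
- door_handle (a point): Middle of the grip bar of the door's aluminium bow handle: bar 70 mm long (along the door's height), 12 wide (across the door), 10 thick; at (-40, 0, 85) mm in the door frame, 30 mm in front of the outer face, 25 mm free behind it. Its two posts stand at 55 and 115 mm of the door's height.
- door_free_edge (a point): Middle of the door's free edge (opposite the knuckles), mid thickness: (0, 65, 85) mm in the door frame.
- knuckle_low (a point): Lower knuckle of the door: steel tube, outside 20 mm, bore 12 mm, 20 mm long, its axis parallel to the hinge edge and 14 mm beyond it. The point is on the axis at the tube's lower end: (0, -79, 25) mm in the door frame. Fully home, it rests on the bracket at pin_low.
- knuckle_high (a point): Upper knuckle, the same: (0, -79, 125) mm in the door frame. Fully home, it rests at pin_high.
- panel_rest: Sloping aluminium rest, fixed: a plate 120 wide, 105 mm long rising at 45 deg from its front, with a 24 mm lip square to it along its foot. Origin on the bench under its middle; z up, x from lip to high end (86 mm high), y along the lip. A door stood with bottom edge on the lip and inner face on the plate stays, leaning back 45 deg (its z axis up and to the rest's +x), the top 65 mm free.
- rest_corner (a point): Middle of the inside corner between the lip and the sloping plate of the rest, at (-20, 0, 12) mm in the rest frame; a leaning door's lower inner edge sits here, so its origin is 7 mm in front (-x) of and 7 mm above this point.
- multimeter: Bystander: black hand multimeter lying flat, 155 x 85 x 36 mm; origin centre of underside.
- board: Bystander: green populated circuit board lying flat, 75 x 130 mm, about 20 mm high with its parts; origin centre of underside.
- solder_reel: Bystander: grey reel of solder standing on its flange, 64 mm across, 50 mm high; origin centre of underside.
- flux_bottle: Bystander: brown bottle, 42 mm across, 95 mm high; origin centre of underside.
- screwdriver: Bystander: screwdriver lying flat, 190 mm long along its x axis, handle about 30 mm thick.
- transformer: Bystander: small bare transformer, 58 x 62 mm, 58 mm high; origin centre of underside.
- mug: Bystander: white mug, 80 mm across, 90 mm high; origin centre of underside.
There are look-alikes about, which are no part of the job. What is shaped like the door but blue is not meant.

How it is judged:
By the outcome, as a careful person would: the job done as asked, in the order asked, and still so for the second after the job is handed in, with the robot touching nothing.
It also fails if it takes over 72 s, if anything falls off the work surface, if the arm or the gripper's body presses on something with over 40 N, if the wrist force passes 120 N, or if a joint passes its speed limit or range.

## Working session

There is one attempt and no reset: what is moved stays moved. The work goes in short steps, Python scripts to look and compute and a shell command to move; the robot and the scene stay as the last step left them, time stands still between calls to the robot, and variables do not carry over. Pictures are saved under pics/ and viewed, about 8 in all and at most 12, crops included, and the job is handed in when it is done.

```bash
ls; mkdir -p pics; cat > h.py <<'E'
import numpy as np, cv2
from plant import env, vision, order
def rays(name,px,info=None):
    c=info or vision.camera_info(name); f=200/np.tan(np.radians(c['fovy'])/2)
    K=np.array([[f,0,c['cx']],[0,f,c['cy']],[0,0,1]]); 
    u=cv2.undistortPoints(np.array(px,float).reshape(-1,1,2),K,np.array([c['k1'],0,0,0,0.])).reshape(-1,2)
    T=np.array(c['T']); d=np.c_[u[:,0],-u[:,1],-np.ones(len(u))]@T[:3,:3].T
    return T[:3,3],d
def onz(name,px,z,info=None):
    o,d=rays(name,px,info); z=np.broadcast_to(z,len(d))
    return o+d*((z-o[2])/d[:,2])[:,None]
def proj(name,P,info=None):
    c=info or vision.camera_info(name); f=200/np.tan(np.radians(c['fovy'])/2); T=np.array(c['T'])
    q=(np.atleast_2d(P)-T[:3,3])@T[:3,:3]; s=np.c_[q[:,0],-q[:,1]]/-q[:,2:]; r2=(s**2).sum(1,keepdims=True)
    return s*(1+c['k1']*r2)*f+[c['cx'],c['cy']]
E
python3 - <<'E'
from h import *
s=env.read_state(); print({k:np.round(v,3).tolist() for k,v in s.items()})
for n in('top','scene'):
    im=vision.get_image(n); cv2.imwrite(f'pics/{n}0.png',im[:,:,::-1]); c=vision.camera_info(n); print(n,c['fovy'],c['k1'],np.round(c['T'],3).tolist())
E
```

```text
pics
{'time': 0.0, 'q': [-1.314, 0.359, 1.511, -0.0, 1.272, -0.115], 'joint_velocities': [0.001, 0.002, 0.0, -0.001, -0.001, -0.001], 'joint_torque': [-0.001, -52.762, -27.863, -0.0, 0.013, -0.0], 'ee_pos': [0.218, -0.558, 0.206], 'eef_rot': [[0.932, 0.363, -0.0], [0.363, -0.932, 0.002], [0.0, -0.002, -1.0]], 'contact_force': [-0.262, 0.721, -0.012], 'torque': [-0.027, -0.002, -0.004], 'gripper_width': 0.085}
top 52.550385133710684 -0.00023243401508178308 [[0.009, 0.998, -0.06, 0.407], [-1.0, 0.011, 0.025, 0.015], [0.025, 0.06, 0.998, 1.453], [0.0, 0.0, 0.0, 1.0]]
scene 53.54952424457576 -0.08807423752491235 [[0.671, -0.416, 0.613, 1.121], [0.741, 0.391, -0.546, -0.569], [-0.013, 0.821, 0.57, 0.68], [0.0, 0.0, 0.0, 1.0]]
```

View pics/top0.png

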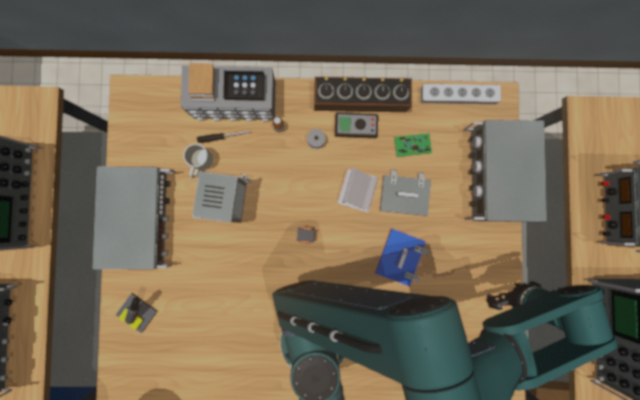

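View pics/scene0.png

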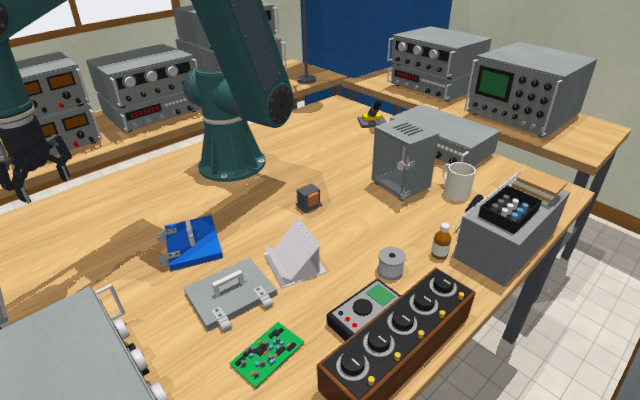

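```bash
python3 - <<'E'
import cv2,numpy as np
t=cv2.imread('pics/top0.png'); s=cv2.imread('pics/scene0.png')
R=lambda a,k:cv2.resize(a,None,fx=k,fy=k,interpolation=cv2.INTER_CUBIC)
a=np.hstack([R(t[165:230,185:255],4.4)[:286,:308],R(t[160:225,330:440],4.4)[:286]])
cv2.imwrite('pics/c1.png',a); 
b=np.hstack([R(s[115:205,365:445],5),R(s[210:330,260:265],3.75)*0,R(s[215:305,260:333],5)]);cv2.imwrite('pics/c2.png',b); print(a.shape,b.shape)
E
```

```text
(286, 792, 3) (450, 784, 3)
```

View pics/c1.png

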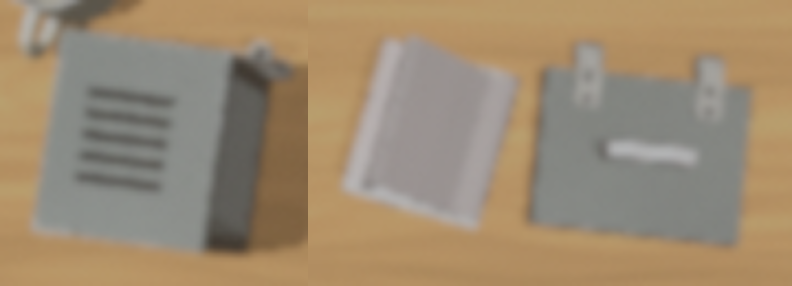

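View pics/c2.png

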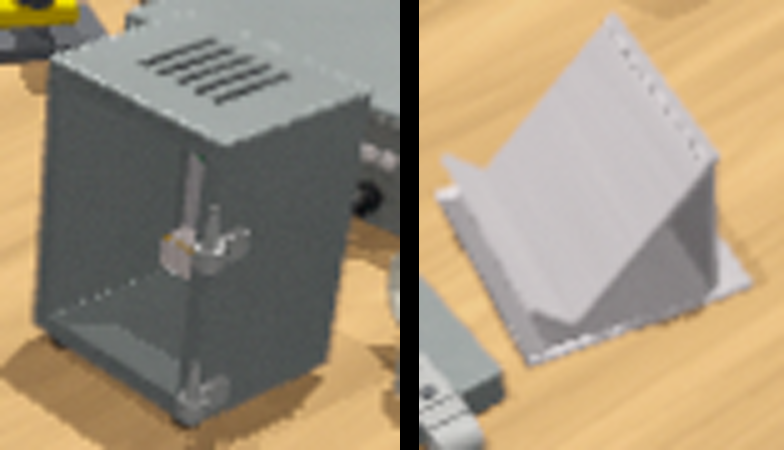

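```bash
python3 - <<'E'
from h import *
D=np.array([(545,68),(750,87),(738,243),(530,222)],float); D=np.c_[330+(D[:,0]-308)/4.4,160+D[:,1]/4.4]
w=onz('top',D,.02); print('door',w.round(3).tolist(), w.mean(0), np.linalg.norm(w-np.roll(w,1,0),axis=1))
H=np.array([(608,150),(697,157)],float);H=np.c_[330+(H[:,0]-308)/4.4,160+H[:,1]/4.4]; print('handle',onz('top',H,.05))
k=np.array([(588,42),(710,58)],float);k=np.c_[330+(k[:,0]-308)/4.4,160+k[:,1]/4.4]; print('knuck',onz('top',k,.015))
E_=np.array([(62,30),(237,55),(205,250),(33,232)],float)/4.4+[185,165]
w=onz('top',E_,.196); print('case',w.round(3).tolist(),w.mean(0),np.linalg.norm(w-np.roll(w,1,0),axis=1))
s=lambda x,y:(365+x/5,115+y/5); S=np.array([s(213,208)]); print('pinhigh tip scene',onz('scene',S,.163))
print('case scene roof',onz('scene',[s(48,58),s(228,147),s(370,95)],.196).round(3).tolist())
r=lambda x,y:(260+(x-419)/5,215+y/5)
w=onz('scene',[r(612,14),r(717,157)],.086);print('rest high edge',w.tolist(),np.linalg.norm(w[0]-w[1]))
w=onz('scene',[r(437,190),r(530,362),r(752,282)],.002);print('rest base',w.tolist(),np.linalg.norm(w[0]-w[1]),np.linalg.norm(w[2]-w[1]))
R=np.array([(395,40),(345,190),(515,75),(475,228)],float);R=np.c_[330+(R[:,0]-308)/4.4,160+R[:,1]/4.4]
print('rest top hi',onz('top',R[:2],.086).tolist());print('low',onz('top',R[2:],.002).tolist(),onz('top',R[2:],.029).tolist())
E
```

```text
door [[0.591, -0.244, 0.02], [0.577, -0.412, 0.02], [0.45, -0.401, 0.02], [0.465, -0.232, 0.02]] [ 0.52076871 -0.3224756   0.02      ] [0.12584127 0.16810087 0.12750954 0.16974309]
handle [[ 0.52190519 -0.2891686   0.05      ]
 [ 0.51714098 -0.36022059  0.05      ]]
knuck [[ 0.61299485 -0.28054923  0.015     ]
 [ 0.6011361  -0.38070179  0.015     ]]
case [[0.572, 0.363, 0.196], [0.556, 0.24, 0.196], [0.418, 0.259, 0.196], [0.43, 0.379, 0.196]] [0.49399288 0.31001369 0.196     ] [0.1433097  0.12411367 0.13897953 0.120486  ]
pinhigh tip scene [[0.56652481 0.23294242 0.163     ]]
case scene roof [[0.422, 0.258, 0.196], [0.565, 0.243, 0.196], [0.58, 0.355, 0.196]]
rest high edge [[0.49552804108695403, -0.09612922067882429, 0.08599999999999997], [0.610531071736151, -0.1289052276582791, 0.08599999999999997]] 0.11958245561961586
rest base [[0.4605972208401514, -0.18750835147901435, 0.0020000000000000018], [0.5857175649198235, -0.22379161456288238, 0.0020000000000000018], [0.6169609541465015, -0.11434404668198034, 0.0020000000000000018]] 0.13027500022118105 0.1138196796929879
rest top hi [[0.6024236896012538, -0.11588685976424466, 0.08600000000000008], [0.48576374496925884, -0.07794144886472357, 0.08600000000000008]]
low [[0.5867761682584869, -0.22291095526560067, 0.0020000000000000018], [0.4606743471106145, -0.1902400592537942, 0.0020000000000000018]] [[0.5834283193490688, -0.2184755864009606, 0.028999999999999915], [0.45967309296469894, -0.18641265427740233, 0.028999999999999915]]
```

```bash
python3 -m inch '{"claw":[-1,-1,-1,-1,-1],"travel":[[0.05,-0.015,-0.02],[0.10,-0.03,-0.04],[0.16,-0.05,-0.04],[0.22,-0.07,-0.04],[0.275,-0.09,-0.04]],"yaw":[-9,-18,-28,-38,-48]}' 40
python3 - <<'E'
from h import *
s=env.read_state();R=np.array(s['eef_rot']);p=np.array(s['ee_pos'])
print(p,np.degrees(np.arctan2(R[1,0],R[0,0])), R.T@(np.array([.521,-.29,.25])-p))
E
```

```text
time: 0.72
ee_pos: [0.4426, -0.3731, 0.2465]
eef_rot: [[0.348, 0.937, -0.001], [0.937, -0.348, 0.002], [0.002, -0.001, -1.0]]
contact_force: [0.2, -0.5, 0.3]
gripper_width: 0.0854
[ 0.44258595 -0.37308757  0.24651833] 69.62840448487653 [ 0.10519257  0.04458238 -0.00337103]
```

```bash
python3 -m inch '{"claw":[-1,-1,-1,-1,-1],"travel":[[0.05,0.022,-0.02],[0.105,0.044,-0.04],[0.105,0.044,-0.04],[0.105,0.044,-0.04],[0.105,0.044,-0.04]],"yaw":[-8,-15.4,-15.4,-15.4,-15.4]}'
python3 - <<'E'
from h import *
import json
c=vision.camera_info('wrist'); im=vision.get_image('wrist'); cv2.imwrite('pics/w1.png',im[:,:,::-1]); np.save('w1.npy',c,allow_pickle=True)
print(np.round(c['T'],3).tolist(),c['fovy'],c['k1'])
E
```

```text
time: 1.35
ee_pos: [0.5191, -0.2907, 0.2858]
eef_rot: [[0.089, 0.996, -0.002], [0.996, -0.089, 0.002], [0.002, -0.002, -1.0]]
contact_force: [0.1, 0.4, -0.1]
gripper_width: 0.0854
[[0.996, 0.085, 0.029, 0.525], [-0.09, 0.952, 0.291, -0.215], [-0.002, -0.293, 0.956, 0.452], [0.0, 0.0, 0.0, 1.0]] 67.24245301705497 -0.008011112984513938
```

View pics/w1.png

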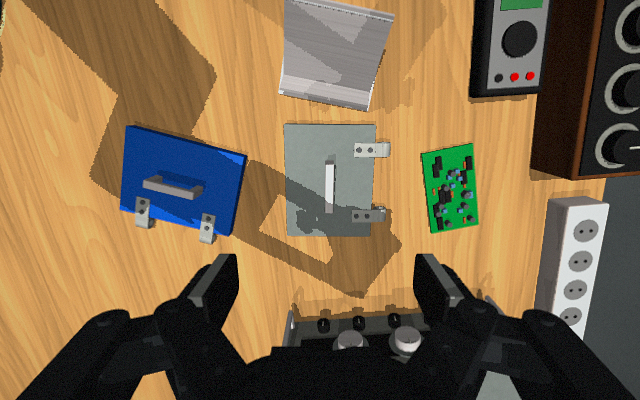

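```bash
python3 - <<'E'
from h import *
c=np.load('w1.npy',allow_pickle=True).item()
w=onz('wrist',[(284,124),(376,124),(371.5,236),(285.5,236)],.02,c);print('door',w.round(4).tolist(),w.mean(0),np.linalg.norm(w-np.roll(w,1,0),axis=1))
w=onz('wrist',[(330.5,160),(329.5,213)],.05,c);print('bar',w.round(4).tolist(),w.mean(0))
for z in(.002,.029): w=onz('wrist',[(279,95),(368,110)],z,c);print('lip',z,w.round(4).tolist(),w.mean(0),np.linalg.norm(w[0]-w[1]))
print('pred corner', proj('wrist',[(.5325,-.1837,.012),(.528,-.200,.029),(.528-.0577,-.2+.0165,.029),(.528+.0577,-.2-.0165,.029)],c))
im=cv2.imread('pics/w1.png')[0:240,250:420]; cv2.imwrite('pics/c3.png',cv2.resize(im,None,fx=3.3,fy=2.5,interpolation=cv2.INTER_CUBIC))
E
```

```text
door [[0.4644, -0.2305, 0.02], [0.5922, -0.2419, 0.02], [0.5783, -0.4109, 0.02], [0.4447, -0.399, 0.02]] [ 0.51992422 -0.32056643  0.02      ] [0.16966427 0.12835747 0.16949236 0.13412346]
bar [[0.5248, -0.2816, 0.05], [0.517, -0.3566, 0.05]] [ 0.52086566 -0.31912065  0.05      ]
lip 0.002 [[0.46, -0.1909, 0.002], [0.5844, -0.2225, 0.002]] [ 0.52219205 -0.20671222  0.002     ] 0.1284113847725381
lip 0.029 [[0.4639, -0.1923, 0.029], [0.5809, -0.2221, 0.029]] [ 0.52236039 -0.20720865  0.029     ] 0.1207100112788161
pred corner [[329.69036968  84.13056946]
 [327.51064712  96.47445857]
 [282.93123305  87.50146963]
 [371.40428122 105.34686058]]
```

View pics/c3.png

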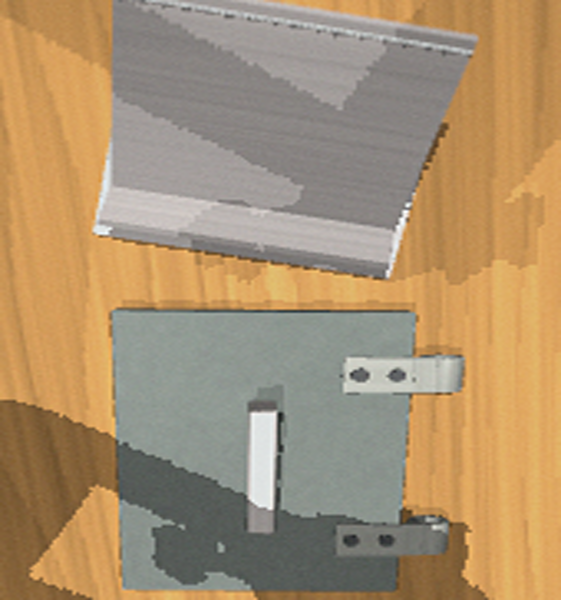

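```bash
python3 - <<'E'
from h import *
c=np.load('w1.npy',allow_pickle=True).item()
f=lambda L,z:onz('wrist',[(250+x/3.3,y/2.5) for x,y in L],z,c)
for n,L,z in(('corner',[(112,187),(395,230)],.012),('liptop',[(108,218),(389,256)],.029),('base',[(95,235),(388,278)],.001),('high',[(115,0),(475,42)],.086)):
    w=f(L,z);d=w[1]-w[0];print(n,w.round(4).tolist(),w.mean(0).round(4),np.linalg.norm(d),np.degrees(np.arctan2(d[1],d[0])))
E
```

```text
corner [[0.4716, -0.1662, 0.012], [0.5866, -0.1988, 0.012]] [ 0.5291 -0.1825  0.012 ] 0.11953050999060798 -15.785386828757856
liptop [[0.4701, -0.1831, 0.029], [0.5812, -0.2123, 0.029]] [ 0.5256 -0.1977  0.029 ] 0.11486722969291767 -14.731067282635221
base [[0.4597, -0.1895, 0.001], [0.5839, -0.2242, 0.001]] [ 0.5218 -0.2068  0.001 ] 0.1289094414097526 -15.604125893353919
high [[0.491, -0.1012, 0.086], [0.6059, -0.1274, 0.086]] [ 0.5484 -0.1143  0.086 ] 0.11781208207196271 -12.859979562052523
```

```bash
python3 -m inch '{"claw":[-1,-1,-1,-1,-1],"travel":[[-0.01,0.002,0.06],[-0.019,0.004,0.12],[-0.019,0.004,0.17],[-0.019,0.004,0.20],[-0.019,0.004,0.20]],"yaw":[0,0,0,0,0]}' 25
python3 - <<'E'
from h import *
s=env.read_state();print(s['ee_pos'],np.round(s['eef_rot'],3).tolist())
c=vision.camera_info('wrist'); im=vision.get_image('wrist'); cv2.imwrite('pics/w2.png',im[:,:,::-1]); np.save('w2.npy',c,allow_pickle=True)
print(proj('wrist',[(.521,-.320,.055),(.5215,-.310,.034)],c))
E
```

```text
time: 2.02
ee_pos: [0.5182, -0.3091, 0.083]
eef_rot: [[0.091, 0.996, -0.007], [0.996, -0.091, 0.006], [0.006, -0.008, -1.0]]
contact_force: [-0.2, 0.3, 0.2]
gripper_width: 0.0856
[ 0.51816676 -0.30909387  0.08304385] [[0.091, 0.996, -0.007], [0.996, -0.091, 0.006], [0.006, -0.008, -1.0]]
[[333.20909679 237.41387323]
 [332.2900321  214.01685286]]
```

View pics/w2.png

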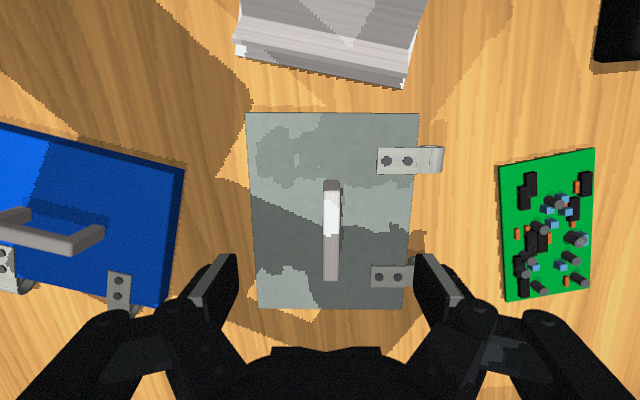

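```bash
python3 -m inch '{"claw":[-1,-1,-0.2,1,1],"travel":[[0,0.003,0.03],[0,0.003,0.049],[0,0.003,0.049],[0,0.003,0.049],[0,0.003,0.049]],"yaw":[0,0,0,0,0]}' 25; python3 -m inch '{"claw":[1,1,1,1,1],"travel":[[0,0,0],[0,0,0],[0,0,-0.005],[0,0,-0.02],[0,0,-0.04]],"yaw":[0,0,0,0,0]}'
```

```text
time: 2.7
ee_pos: [0.5235, -0.3109, 0.0376]
eef_rot: [[0.091, 0.996, -0.002], [0.996, -0.091, 0.002], [0.002, -0.002, -1.0]]
contact_force: [0.4, -0.4, 0.4]
gripper_width: 0.0324
time: 3.32
ee_pos: [0.5235, -0.3109, 0.0785]
eef_rot: [[0.091, 0.996, -0.002], [0.996, -0.091, 0.003], [0.002, -0.003, -1.0]]
contact_force: [0.6, 0.7, 0.1]
gripper_width: 0.0
```

```bash
python3 - <<'E'
from h import *
c=vision.camera_info('wrist'); im=vision.get_image('wrist'); cv2.imwrite('pics/w3.png',im[:,:,::-1]); np.save('w3.npy',c,allow_pickle=True)
s=env.read_state();print(s['ee_pos'],s['gripper_width'],s['contact_force'])
E
```

```text
[ 0.52514785 -0.31215855  0.08151139] -1.720107958939787e-05 [0.92427615 0.39444003 1.89614936]
```

View pics/w3.png

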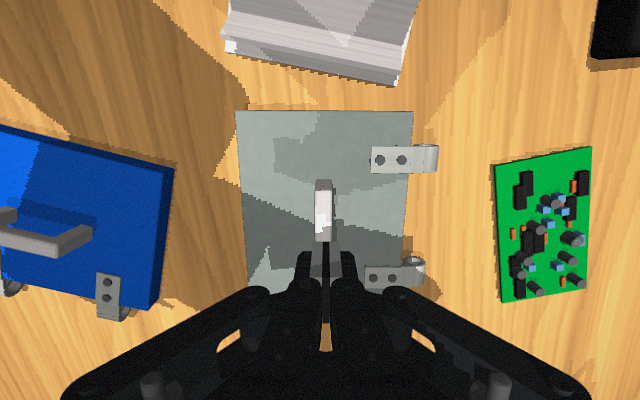

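```bash
python3 - <<'E'
from h import *
c2=np.load('w2.npy',allow_pickle=True).item();c=np.load('w3.npy',allow_pickle=True).item()
print('tcp px',proj('wrist',[(.5252,-.3122,.0815),(.5245,-.3312,.0815)],c), c['T'].round(3).tolist() if hasattr(c['T'],'round') else c['T'])
w=onz('wrist',[(236,112),(413,111)],.02,c);print('door top edge now',w); 
w=onz('wrist',[(246,114),(419,114)],.02,c2);print('door top edge before',w)
for cc,p in((c2,[(325,190),(339,190)]),(c,[(316,190),(332,190)])):
    w=onz('wrist',p,.055,cc);print('bar w',w, np.linalg.norm(w[0]-w[1]))
E
```

```text
tcp px [[330.89161226 243.94583117]
 [332.42904817 272.21930369]] [[0.996, 0.087, 0.029, 0.529], [-0.092, 0.952, 0.291, -0.235], [-0.003, -0.292, 0.956, 0.245], [0.0, 0.0, 0.0, 1.0]]
door top edge now [[ 0.46460014 -0.23161498  0.02      ]
 [ 0.59126611 -0.24257311  0.02      ]]
door top edge before [[ 0.46465174 -0.23155301  0.02      ]
 [ 0.59124033 -0.24320161  0.02      ]]
bar w [[ 0.5184361  -0.28519732  0.055     ]
 [ 0.52776601 -0.28603839  0.055     ]] 0.009367748008806936
bar w [[ 0.51814435 -0.28536263  0.055     ]
 [ 0.52855892 -0.28631351  0.055     ]] 0.01045789138910453
```

```bash
python3 -m inch '{"claw":[-0.3,-0.3,-0.3,-0.3,-0.3],"travel":[[0,-0.003,0],[0,-0.003,0],[0,-0.003,0.02],[0,-0.003,0.045],[0,-0.003,0.045]],"yaw":[0,0,0,0,0]}' 30; python3 -m inch '{"claw":[0.2,1,1,1,1],"travel":[[0,0,0.003],[0,0,0.003],[0,0,0.003],[0,0,0.003],[0,0,0.003]],"yaw":[0,0,0,0,0]}'
```

```text
time: 4.0
ee_pos: [0.5202, -0.3104, 0.0342]
eef_rot: [[0.091, 0.996, -0.003], [0.996, -0.091, 0.003], [0.003, -0.003, -1.0]]
contact_force: [0.3, -0.1, 0.1]
gripper_width: 0.0554
time: 4.62
ee_pos: [0.5204, -0.3105, 0.0315]
eef_rot: [[0.091, 0.996, -0.002], [0.996, -0.091, 0.003], [0.003, -0.003, -1.0]]
contact_force: [0.3, 0.3, 0.3]
gripper_width: -0.0001
```

```bash
python3 - <<'E'
from h import *
c=vision.camera_info('wrist'); w=vision.get_image('wrist'); s=vision.get_image('scene'); np.save('w4.npy',c,allow_pickle=True)
cv2.imwrite('pics/w4.png',w[:,:,::-1]);cv2.imwrite('pics/s4.png',s[:,:,::-1])
q=proj('scene',[(.5205,-.3105,.0315),(.5205,-.3105,.05)]);print(q,proj('wrist',[(.5205,-.3105,.0315)],c))
a=cv2.resize(s[150:350,110:310],(590,590),interpolation=2); b=cv2.resize(w[150:400,250:340],(210,583),interpolation=2)
o=np.zeros((590,800,3),np.uint8);o[:,:590]=a;o[:583,590:]=b;cv2.imwrite('pics/v4.png',o[:,:,::-1])
E
```

```text
[[232.77007725 281.70311092]
 [231.52287791 275.85177624]] [[327.95374791 240.09272541]]
```

View pics/v4.png

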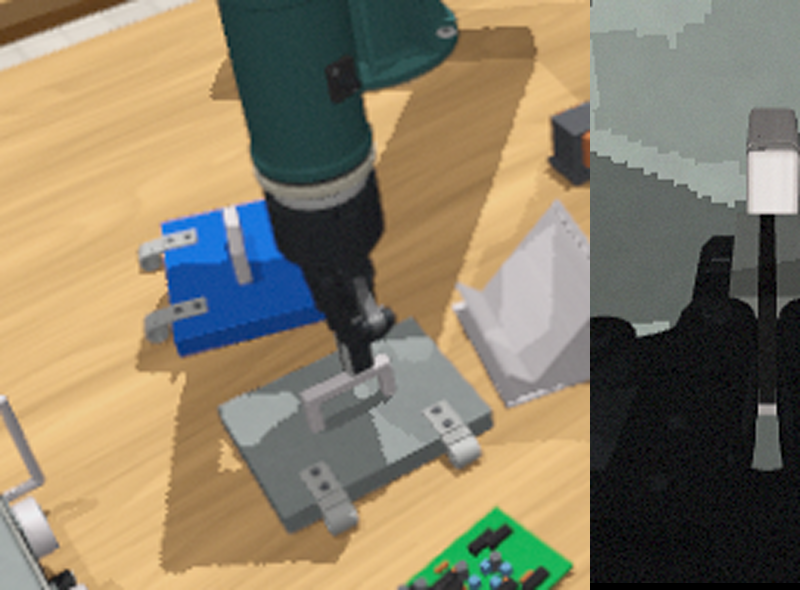

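```bash
python3 - <<'E'
from h import *
c=np.load('w4.npy',allow_pickle=True).item()
print('bar scene',onz('scene',[(213.4,283),(242.2,272)],.055))
print('tip scene',onz('scene',[(232,276)],.0315),onz('scene',[(232,276)],.055))
print(proj('scene',[(.5205,-.282,.055),(.5205,-.357,.055)]))
s=cv2.imread('pics/s4.png');w=cv2.imread('pics/w4.png')
a=cv2.resize(s[240:310,195:265],(560,560),interpolation=cv2.INTER_NEAREST)
cv2.imwrite('pics/v5.png',np.hstack([a,cv2.resize(w[180:300,300:350],(234,560),interpolation=2)]))
st=env.read_state();print(st['ee_pos'],st['gripper_width'],st['contact_force'],np.round(st['q'],3))
E
```

```text
bar scene [[ 0.51719911 -0.35324607  0.055     ]
 [ 0.53111729 -0.28856565  0.055     ]]
tip scene [[ 0.50401158 -0.3023511   0.0315    ]] [[ 0.52636745 -0.31200648  0.055     ]]
[[242.09831887 268.08447278]
 [212.63162972 284.70138399]]
[ 0.52027953 -0.31046221  0.03135194] 0.0001759711764412042 [-0.36030435  0.31106142  0.54283702] [-6.52e-01  5.68e-01  1.66e+00  1.00e-03  9.18e-01 -5.62e-01]
```

View pics/v5.png

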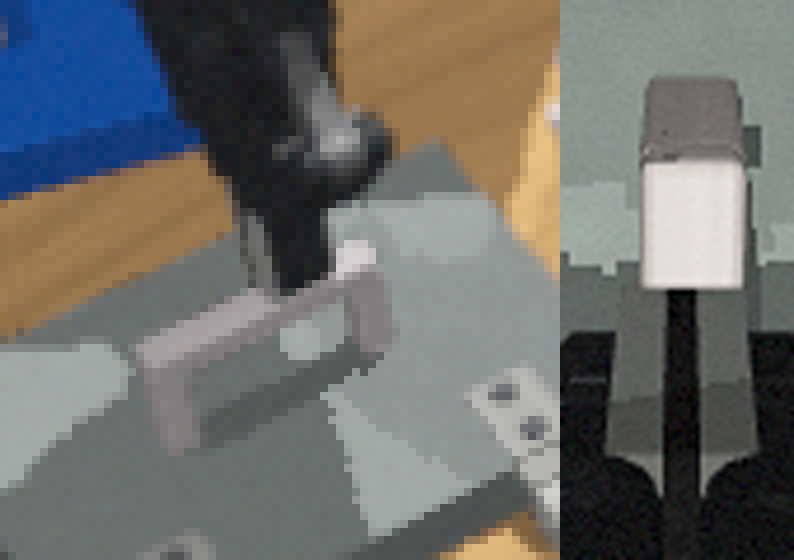

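```bash
python3 - <<'E'
from h import *
c=np.load('w4.npy',allow_pickle=True).item();c3=np.load('w3.npy',allow_pickle=True).item();c2=np.load('w2.npy',allow_pickle=True).item()
for z in(.0315,.045,.058,.07): print(z,proj('wrist',[(.5205,-.2995,z),(.5205,-.3215,z)],c).round(1).tolist(),proj('scene',[(.5205,-.3105,z),(.535,-.3105,z)]).round(1).tolist())
for z in(.0815,.105):print('w3',proj('wrist',[(.5245,-.300,z),(.5245,-.323,z)],c3).round(1).tolist())
# w2 open fingers: tip TCP .5182,-.3091,.083, halves +-.0425 
for z in(.083,.096,.12):print('w2',proj('wrist',[(.5182-.0425,-.298,z),(.5182+.0425,-.298,z)],c2).round(1).tolist())
E
```

```text
0.0315 [[326.3, 223.1], [329.6, 256.5]] [[232.8, 281.7], [236.2, 285.3]]
0.045 [[326.3, 232.1], [329.8, 267.6]] [[231.9, 277.4], [235.3, 281.0]]
0.058 [[326.3, 242.1], [330.1, 280.0]] [[231.0, 273.3], [234.5, 276.8]]
0.07 [[326.3, 253.0], [330.3, 293.3]] [[230.1, 269.4], [233.7, 272.9]]
w3 [[327.9, 225.0], [331.3, 260.3]]
w3 [[328.1, 242.1], [332.0, 281.6]]
w2 [[255.3, 228.9], [398.1, 216.9]]
w2 [[249.9, 237.7], [403.4, 225.1]]
w2 [[237.5, 258.2], [415.7, 243.9]]
```

```bash
python3 -m inch '{"claw":[-0.4,-0.4,-0.4,-0.4,-0.4],"travel":[[0,0,0],[0,0,0],[0,0,0.007],[0,0,0.014],[0,0,0.019]],"yaw":[0,0,0,0,0]}' 30; python3 -m inch '{"claw":[0.2,1,1,1,1],"travel":[[0,0,0.003],[0,0,0.003],[0,0,0.003],[0,0,0.003],[0,0,0.003]],"yaw":[0,0,0,0,0]}'
```

```text
time: 5.35
ee_pos: [0.5199, -0.3101, 0.0115]
eef_rot: [[0.091, 0.996, -0.003], [0.996, -0.091, 0.004], [0.003, -0.004, -1.0]]
contact_force: [0.3, 0.1, -0.0]
gripper_width: 0.06
time: 5.98
ee_pos: [0.5201, -0.3102, 0.0085]
eef_rot: [[0.091, 0.996, -0.003], [0.996, -0.091, 0.003], [0.003, -0.003, -1.0]]
contact_force: [1.9, -0.3, -2.1]
gripper_width: 0.0113
```

```bash
python3 -m inch '{"claw":[1,1,1,1,1],"travel":[[0,0,-0.015],[0,0,-0.04],[0,0,-0.08],[0,0,-0.12],[0,0,-0.145]],"yaw":[0,0,0,0,0]}'; python3 -m inch '{"claw":[1,1,1,1,1],"travel":[[0.035,0.001,0],[0.07,0.003,0],[0.105,0.005,0],[0.14,0.006,0],[0.169,0.006,0]],"yaw":[2,4,6,9,10.7]}'
python3 - <<'E'
from h import *
s=vision.get_image('scene');cv2.imwrite('pics/s6.png',s[:,:,::-1])
w=vision.get_image('wrist');t=vision.get_image('top')
a=cv2.resize(s[130:330,180:380],(400,400),interpolation=2);b=cv2.resize(t[140:240,300:400],(400,400),interpolation=2)
cv2.imwrite('pics/v6.png',np.hstack([a,b])[:,:,::-1])
st=env.read_state();print(st['ee_pos'],st['gripper_width'],st['contact_force'],st['torque'])
E
```

```text
time: 6.6
ee_pos: [0.5208, -0.3109, 0.1564]
eef_rot: [[0.091, 0.996, -0.001], [0.996, -0.091, 0.002], [0.002, -0.002, -1.0]]
contact_force: [-0.0, -0.1, -4.9]
gripper_width: 0.0116
time: 7.22
ee_pos: [0.5414, -0.1415, 0.1573]
eef_rot: [[0.275, 0.961, -0.002], [0.961, -0.275, 0.002], [0.002, -0.003, -1.0]]
contact_force: [0.2, 0.8, -4.5]
gripper_width: 0.0113
[ 0.54129724 -0.14154702  0.15723129] 0.011345659622504736 [-0.19553727 -0.05080184 -4.24941567] [-0.0060486   0.03023218 -0.0027888 ]
```

View pics/v6.png

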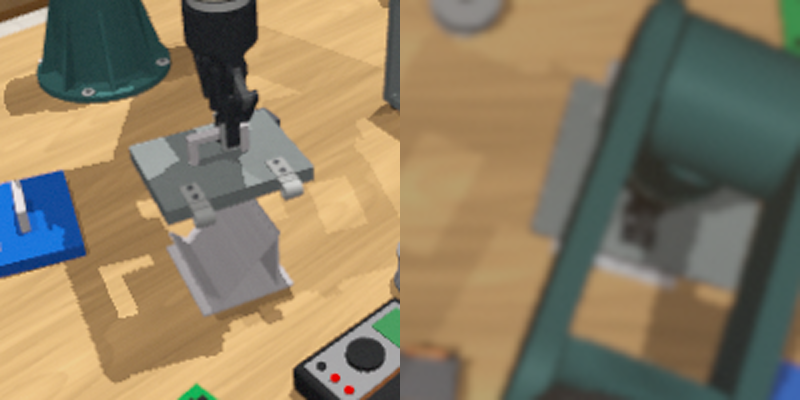

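```bash
python3 -m inch '{"claw":[1,1,1,1,1],"travel":[[0.004,0,0.02],[0.008,0,0.04],[0.008,0,0.05],[0.008,0,0.056],[0.008,0,0.059]],"yaw":[0,0,0,0,0]}' 22; python3 -m inch '{"claw":[1,1,1,1,1],"travel":[[-0.002,0,0.003],[-0.004,0,0.006],[-0.006,0,0.008],[-0.008,0,0.011],[-0.010,0,0.013]],"yaw":[0,0,0,0,0]}'
```

```text
time: 8.0
ee_pos: [0.5436, -0.1343, 0.0984]
eef_rot: [[0.272, 0.962, -0.002], [0.962, -0.272, 0.002], [0.001, -0.002, -1.0]]
contact_force: [-0.2, 0.0, -5.2]
gripper_width: 0.0113
time: 8.62
ee_pos: [0.5412, -0.1457, 0.0874]
eef_rot: [[0.272, 0.962, -0.0], [0.962, -0.272, -0.001], [-0.001, -0.0, -1.0]]
contact_force: [-4.6, -3.2, 9.5]
gripper_width: 0.0113
```

```bash
python3 -m inch '{"claw":[1,1,1,1,1],"travel":[[-0.000,0,0.002],[-0.001,0,0.004],[-0.002,0,0.006],[-0.003,0,0.007],[-0.003,0,0.007]],"yaw":[0,0,0,0,0]}'
python3 - <<'E'
from h import *
s=vision.get_image('scene');cv2.imwrite('pics/s7.png',s[:,:,::-1])
st=env.read_state();print(st['ee_pos'],st['contact_force'],st['torque'])
# expected scene pixels of door upper (hinge-side, outer) corners for tilt theta, given P
P=np.array(st['ee_pos'])+[0,0,.0415]; xr=np.array([.271,.963,0]);yr=np.array([-.963,.271,0]);z=np.array([0,0,1.])
for th in(0,15,25,35,45):
    t=np.radians(th);u=np.cos(t)*xr+np.sin(t)*z;n=np.sin(t)*xr-np.cos(t)*z
    print(th,proj('scene',[P+30*.001*n+s_*u-.065*yr for s_ in(.075,-.095)]).round(0).tolist())
g=cv2.cvtColor(s,cv2.COLOR_RGB2HSV)
E
```

```text
time: 9.25
ee_pos: [0.54, -0.1504, 0.082]
eef_rot: [[0.271, 0.963, -0.0], [0.963, -0.271, -0.003], [-0.003, 0.001, -1.0]]
contact_force: [-6.8, -4.4, 9.2]
gripper_width: 0.0114
[ 0.54002076 -0.15034118  0.08203602] [-7.1906151  -4.26909119  9.29911831] [-0.40171917  0.9812417   0.04321946]
0 [[334.0, 240.0], [263.0, 264.0]]
15 [[336.0, 232.0], [269.0, 270.0]]
25 [[336.0, 227.0], [274.0, 273.0]]
35 [[336.0, 223.0], [280.0, 275.0]]
45 [[334.0, 218.0], [286.0, 276.0]]
```

```bash
cat > lsd.py <<'E'
import cv2,sys,numpy as np
f,x0,y0,x1,y1,m=sys.argv[1],*map(float,sys.argv[2:])
L=cv2.createLineSegmentDetector().detect(cv2.imread(f,0))[0][:,0]
for a in L:
    c=(a[:2]+a[2:])/2; n=np.hypot(*(a[2:]-a[:2]))
    if x0<c[0]<x1 and y0<c[1]<y1 and n>m: print(a.round(0).astype(int).tolist(), round(float((a[3]-a[1])/(a[2]-a[0]+1e-6)),2))
E
python3 lsd.py pics/s7.png 215 175 350 320 20
```

```text
[253, 176, 221, 183] -0.2
[211, 215, 223, 255] 3.31
[284, 215, 275, 188] 3.0
[289, 259, 317, 242] -0.62
[324, 277, 297, 286] -0.36
[283, 302, 239, 316] -0.31
[239, 218, 248, 179] -4.44
[217, 224, 238, 219] -0.2
[319, 257, 330, 273] 1.4
[231, 302, 222, 284] 2.09
[277, 286, 261, 256] 1.81
[316, 249, 292, 264] -0.63
[283, 287, 325, 272] -0.36
[337, 182, 309, 170] 0.46
[268, 216, 250, 226] -0.58
```

```bash
python3 -m inch '{"claw":[1,1,1,1,1],"travel":[[0.004,0,-0.0115],[0.012,0,-0.0115],[0.017,0,-0.0105],[0.017,0,-0.009],[0.017,0,-0.008]],"yaw":[0,0,0,0,0]}'; python3 -m inch '{"claw":[1,1,1,1,1],"travel":[[-0.004,0,0.0025],[-0.007,0,0.0045],[-0.010,0,0.007],[-0.0125,0,0.0095],[-0.0125,0,0.0095]],"yaw":[0,0,0,0,0]}'; python3 - <<'E'
from h import *
s=vision.get_image('scene');cv2.imwrite('pics/s8.png',s[:,:,::-1])
st=env.read_state();p=np.array(st['ee_pos']);print(st['ee_pos'],st['contact_force'],st['torque'],'Prest',(p[:2]-[.53,-.183])@[.271,.963]-.02,p[2]+.0415)
E
python3 lsd.py pics/s8.png 255 200 350 300 17
```

```text
time: 9.93
ee_pos: [0.5443, -0.1337, 0.0894]
eef_rot: [[0.271, 0.963, -0.001], [0.963, -0.271, -0.003], [-0.003, -0.0, -1.0]]
contact_force: [0.2, 0.1, -4.2]
gripper_width: 0.0113
time: 10.55
ee_pos: [0.5414, -0.1466, 0.0805]
eef_rot: [[0.271, 0.963, -0.0], [0.963, -0.271, -0.004], [-0.004, 0.001, -1.0]]
contact_force: [-0.1, -0.3, 4.5]
gripper_width: 0.0114
[ 0.54140373 -0.14659495  0.08055788] [-1.7230204  -0.9458312   4.59039542] [0.11205776 0.03355644 0.04433064] Prest 0.018148476548264066 0.1220578766011895
[322, 209, 340, 231] 1.2
[334, 275, 317, 279] -0.24
[324, 244, 297, 264] -0.75
[319, 249, 317, 271] -16.94
[295, 260, 320, 240] -0.77
[316, 280, 298, 286] -0.38
[319, 255, 332, 273] 1.39
[278, 277, 266, 255] 1.69
[284, 287, 325, 272] -0.36
[266, 217, 249, 227] -0.57
```

```bash
python3 -m inch '{"claw":[1,1,1,1,1],"travel":[[-0.001,0,0.002],[-0.0025,0,0.0035],[-0.004,0,0.005],[-0.0055,0,0.007],[-0.006,0,0.008]],"yaw":[0,0,0,0,0]}';  python3 - <<'E'
from h import *
s=vision.get_image('scene');cv2.imwrite('pics/s9.png',s[:,:,::-1])
st=env.read_state();p=np.array(st['ee_pos']);print(st['contact_force'],st['torque'],'Prest',(p[:2]-[.53,-.183])@[.271,.963]-.02,p[2]+.0415)
E
python3 lsd.py pics/s9.png 255 200 350 300 17
```

```text
time: 11.22
ee_pos: [0.541, -0.1536, 0.0748]
eef_rot: [[0.271, 0.963, 0.003], [0.963, -0.271, -0.006], [-0.005, 0.004, -1.0]]
contact_force: [-5.1, 0.4, 23.4]
gripper_width: 0.011
[-3.15273808  0.15799949 18.22079982] [0.29688814 0.55276731 0.01594462] Prest 0.011280164828094675 0.11628737717863266
[280, 210, 275, 191] 3.78
[319, 209, 338, 232] 1.14
[333, 275, 297, 287] -0.31
[319, 259, 330, 274] 1.41
[319, 252, 318, 271] -20.27
[293, 263, 318, 242] -0.86
[311, 255, 297, 268] -0.91
[283, 287, 326, 272] -0.36
[269, 215, 249, 227] -0.58
```

```bash
python3 -m inch '{"claw":[1,1,1,1,1],"travel":[[0.002,0,-0.009],[0.009,0,-0.016],[0.0155,0,-0.016],[0.0155,0,-0.014],[0.0155,0,-0.0125]],"yaw":[0,0,0,0,0]}'; python3 -m inch '{"claw":[1,1,1,1,1],"travel":[[-0.002,0,0.0015],[-0.004,0,0.003],[-0.006,0,0.0045],[-0.008,0,0.0065],[-0.008,0,0.0065]],"yaw":[0,0,0,0,0]}'; python3 - <<'E'
from h import *
s=vision.get_image('scene');cv2.imwrite('pics/s10.png',s[:,:,::-1])
st=env.read_state();p=np.array(st['ee_pos']);print(st['contact_force'],st['torque'],'Prest',(p[:2]-[.53,-.183])@[.271,.963]-.02,p[2]+.0415)
E
python3 lsd.py pics/s10.png 255 200 350 300 15
```

```text
time: 11.9
ee_pos: [0.5447, -0.1383, 0.0865]
eef_rot: [[0.271, 0.963, 0.002], [0.963, -0.27, -0.006], [-0.005, 0.003, -1.0]]
contact_force: [-0.2, -0.5, -5.5]
gripper_width: 0.0114
time: 12.52
ee_pos: [0.5424, -0.1462, 0.0799]
eef_rot: [[0.271, 0.963, 0.001], [0.963, -0.271, -0.006], [-0.005, 0.003, -1.0]]
contact_force: [0.1, 0.1, -4.0]
gripper_width: 0.0111
[-0.47866869 -0.28167331 -4.74518917] [-0.02517261 -0.00028346  0.01256565] Prest 0.018872129472680386 0.12147368803430131
[322, 207, 341, 229] 1.12
[318, 249, 318, 271] -27.23
[324, 277, 298, 286] -0.36
[319, 255, 333, 273] 1.36
[296, 260, 321, 239] -0.84
[255, 283, 266, 273] -0.9
[283, 281, 268, 255] 1.68
[295, 198, 301, 212] 2.36
[282, 259, 292, 273] 1.39
[314, 252, 299, 265] -0.88
[263, 254, 281, 286] 1.78
[287, 286, 325, 272] -0.36
[338, 247, 353, 242] -0.34
[272, 214, 249, 227] -0.56
```

```bash
python3 -m inch '{"claw":[1,1,1,1,1],"travel":[[-0.000,0,0.0015],[-0.0015,0,0.003],[-0.003,0,0.004],[-0.004,0,0.005],[-0.005,0,0.005]],"yaw":[0,0,0,0,0]}'; python3 - <<'E'
from h import *
s=vision.get_image('scene');cv2.imwrite('pics/s11.png',s[:,:,::-1])
st=env.read_state();p=np.array(st['ee_pos']);print(st['contact_force'],st['torque'],'Prest',(p[:2]-[.53,-.183])@[.271,.963]-.02,p[2]+.0415)
E
python3 lsd.py pics/s11.png 255 200 350 300 15
```

```text
time: 13.2
ee_pos: [0.5429, -0.1514, 0.0766]
eef_rot: [[0.271, 0.963, 0.005], [0.963, -0.271, -0.007], [-0.005, 0.007, -1.0]]
contact_force: [0.1, -0.3, 2.8]
gripper_width: 0.0115
[-0.18170929 -1.26748531  5.24763445] [ 0.10677645 -0.05532301 -0.02051332] Prest 0.013690645463789088 0.11794227661048973
[319, 208, 340, 231] 1.14
[318, 249, 318, 269] -27.37
[322, 278, 299, 287] -0.38
[295, 262, 319, 242] -0.87
[299, 287, 293, 301] -2.46
[319, 257, 331, 274] 1.39
[251, 284, 265, 274] -0.73
[316, 251, 298, 267] -0.88
[277, 276, 265, 252] 1.95
[284, 287, 325, 272] -0.36
[337, 247, 352, 243] -0.29
[259, 243, 273, 230] -0.89
[271, 215, 252, 225] -0.55
```

```bash
python3 -m inch '{"claw":[1,1,1,1,1],"travel":[[0.000,0,-0.004],[0.005,0,-0.008],[0.009,0,-0.0085],[0.009,0,-0.0065],[0.009,0,-0.006]],"yaw":[0,0,0,0,0]}';python3 -m inch '{"claw":[0.6,0.3,0,0,0],"travel":[[0,0,0],[0,0,0],[0,0,0],[0,0,0],[0,0,0]],"yaw":[0,0,0,0,0]}'; python3 - <<'E'
from h import *
s=vision.get_image('scene');cv2.imwrite('pics/s12.png',s[:,:,::-1])
st=env.read_state();p=np.array(st['ee_pos']);print(st['contact_force'],st['torque'],'Prest',(p[:2]-[.53,-.183])@[.271,.963]-.02,p[2]+.0415)
M=np.array([.53,-.183,.012]);xr=np.array([.271,.963,0]);yr=np.array([-.963,.271,0]);z=np.array([0,0,1.])
u=(xr+z)/2**.5;n=(xr-z)/2**.5
print('pred outer hinge-side corners bottom/top',proj('scene',[M-.02*n-.065*yr,M-.02*n+.17*u-.065*yr,M+.17*u-.065*yr]).round(0).tolist())
E
python3 lsd.py pics/s12.png 255 190 350 300 15
```

```text
time: 13.88
ee_pos: [0.545, -0.1427, 0.0821]
eef_rot: [[0.271, 0.963, 0.004], [0.963, -0.271, -0.007], [-0.005, 0.006, -1.0]]
contact_force: [0.3, -0.6, -1.7]
gripper_width: 0.0112
time: 14.5
ee_pos: [0.5451, -0.1428, 0.0822]
eef_rot: [[0.271, 0.963, 0.005], [0.963, -0.271, -0.007], [-0.005, 0.006, -1.0]]
contact_force: [-0.3, 0.7, -0.0]
gripper_width: 0.0426
[0.71863058 0.44310219 0.48264168] [-0.03550653 -0.02329192  0.03559596] Prest 0.022815822925387298 0.12363590465215121
pred outer hinge-side corners bottom/top [[286.0, 279.0], [333.0, 222.0], [338.0, 225.0]]
[284, 208, 278, 187] 3.41
[312, 207, 310, 222] -5.92
[324, 244, 302, 268] -1.11
[321, 206, 339, 226] 1.15
[336, 277, 313, 279] -0.11
[319, 251, 318, 269] -24.27
[320, 261, 330, 275] 1.43
[314, 287, 298, 293] -0.39
[281, 240, 295, 225] -1.14
[299, 263, 320, 240] -1.15
[297, 197, 305, 213] 2.03
[288, 228, 277, 239] -1.08
[279, 270, 266, 246] 1.86
[263, 254, 281, 285] 1.78
[291, 285, 325, 272] -0.37
[338, 247, 354, 241] -0.37
[268, 216, 249, 228] -0.61
```

```bash
python3 -m inch '{"claw":[-0.4,-1,-1,-1,-1],"travel":[[0,0,-0.01],[0,0,-0.05],[0,0,-0.10],[0.02,0,-0.12],[0.055,0,-0.12]],"yaw":[0,0,5,15,25]}';python3 -m inch '{"claw":[-1,-1,-1,-1,-1],"travel":[[0,0,0],[0,0,0],[0,0,0],[0,0,0],[0,0,0]],"yaw":[10,20,30,40,50]}'; python3 -m inch '{"claw":[-1,-0.3,-0.3,-0.3,-0.3],"travel":[[0,0,0],[0,0,0],[0,0,0],[0,0,0],[0,0,0]],"yaw":[10,15,15,15,15]}'
cat > st.py <<'E'
from h import *
st=env.read_state();p=np.array(st['ee_pos']);R=np.array(st['eef_rot'])
d=p[:2]-[.53,-.183]
print('phi',np.degrees(np.arctan2(R[1,0],R[0,0])),'rest x,y',d@[.271,.963]-.02,d@[-.963,.271],'z',p[2],'w',st['gripper_width'],'F',np.round(st['contact_force'],1),np.round(st['torque'],2))
E
python3 st.py
```

```text
time: 15.18
ee_pos: [0.5613, -0.0898, 0.2052]
eef_rot: [[0.658, 0.753, 0.01], [0.753, -0.658, -0.009], [0.0, 0.013, -1.0]]
contact_force: [-0.4, 0.4, -0.2]
gripper_width: 0.085
time: 15.8
ee_pos: [0.5613, -0.0897, 0.206]
eef_rot: [[1.0, -0.026, 0.011], [-0.025, -1.0, -0.009], [0.011, 0.009, -1.0]]
contact_force: [0.4, -0.1, 0.5]
gripper_width: 0.0857
time: 16.42
ee_pos: [0.5613, -0.0897, 0.2061]
eef_rot: [[0.959, -0.283, 0.011], [-0.282, -0.959, -0.009], [0.013, 0.006, -1.0]]
contact_force: [0.1, -0.4, -0.6]
gripper_width: 0.0553
phi -16.40765604064502 rest x,y 0.07829408343579532 -0.004902004561071176 z 0.2061064565206401 w 0.055312651569802175 F [ 0.1 -0.4 -0.6] [-0.05  0.02  0.04]
```

```bash
python3 - <<'E'
from h import *
c=vision.camera_info('wrist');w=vision.get_image('wrist');cv2.imwrite('pics/w13.png',w[:,:,::-1])
M=np.array([.53,-.183,.0]);f=lambda x,y,z:M+(x+.02)*np.array([.271,.963,0])+y*np.array([-.963,.271,0])+[0,0,z]
for n,x,z in(('outer top',.086,.1463),('inner top',.1002,.1322),('E',.054,.086)):print(n,proj('wrist',[f(x,-.0687,z),f(x,0,z),f(x,.0613,z)],c).round(0).tolist())
E
python3 lsd.py pics/w13.png 100 0 560 400 35
```

```text
outer top [[315.0, 123.0], [317.0, 212.0], [318.0, 280.0]]
inner top [[297.0, 123.0], [300.0, 207.0], [303.0, 272.0]]
E [[351.0, 120.0], [350.0, 192.0], [350.0, 249.0]]
[393, 328, 379, 280] 3.25
[489, 293, 615, 399] 0.84
[271, 244, 272, 283] 26.61
[271, 284, 258, 328] -3.29
[376, -1, 263, 33] -0.3
[437, 351, 434, 386] -11.3
[486, 399, 453, 355] 1.36
[197, 355, 165, 399] -1.36
[217, 386, 213, 351] 11.54
[260, 13, 305, 0] -0.3
[509, 246, 577, 250] 0.06
[300, 271, 295, 127] 28.81
[562, -1, 473, 39] -0.45
[379, 248, 331, 272] -0.5
[344, 318, 388, 317] -0.03
[427, 186, 384, 198] -0.3
[333, 117, 336, 154] 13.8
[467, 0, 476, 35] 3.75
[250, 281, 265, 246] -2.27
[385, 245, 401, 280] 2.33
[586, 257, 496, 252] 0.06
[493, 253, 484, 292] -3.97
[313, 167, 312, 128] 64.62
[315, 277, 314, 216] 46.6
[310, 128, 310, 163] 55.33
[354, 121, 402, 120] -0.03
[490, 230, 556, 208] -0.33
[312, 216, 313, 277] 40.89
[402, 122, 367, 123] -0.05
[134, 132, 197, 113] -0.3
[521, 174, 592, 153] -0.3
[494, 195, 534, 191] -0.1
[278, 126, 317, 112] -0.35
[186, 170, 284, 140] -0.31
[537, 193, 488, 205] -0.25
[223, 278, 176, 290] -0.25
[292, 88, 361, 67] -0.31
[231, 264, 191, 276] -0.28
[522, 225, 487, 235] -0.29
[465, 31, 406, 50] -0.32
[327, 47, 284, 62] -0.33
[379, 65, 306, 88] -0.31
[602, 162, 512, 187] -0.28
[201, 264, 152, 278] -0.28
[532, 173, 491, 184] -0.27
[206, 115, 134, 137] -0.31
```

```bash
python3 -m inch '{"claw":[-0.3,-0.3,-0.3,-0.3,-0.3],"travel":[[0,-0.001,0.04],[0,-0.002,0.08],[0,-0.002,0.10],[0,-0.002,0.11],[0,-0.002,0.112]],"yaw":[0,0,0,0,0]}'; python3 st.py;
```

```text
time: 17.1
ee_pos: [0.5631, -0.0888, 0.0938]
eef_rot: [[0.959, -0.283, 0.01], [-0.282, -0.959, -0.009], [0.012, 0.006, -1.0]]
contact_force: [1.1, -0.1, 0.6]
gripper_width: 0.0558
phi -16.410717744834866 rest x,y 0.0796344635742875 -0.006327863115607031 z 0.09383841437044 w 0.0557931598998599 F [ 1.1 -0.1  0.6] [ 0.05 -0.02 -0.02]
```

```bash
python3 -m inch '{"claw":[-0.3,-0.3,-0.3,-0.3,-0.3],"travel":[[0,0.006,0],[0,0.014,-0.007],[0,0.022,-0.013],[0,0.030,-0.019],[0,0.0375,-0.0245]],"yaw":[0,0,0,0,0]}'; python3 st.py; python3 -m inch '{"claw":[-0.3,-0.3,-0.3,-0.3,-0.3],"travel":[[0,0.008,-0.005],[0,0.015,-0.010],[0,0.022,-0.014],[0,0.030,-0.018],[0,0.0375,-0.020]],"yaw":[0,0,0,0,0]}'; python3 st.py
```

```text
time: 17.73
ee_pos: [0.5536, -0.1247, 0.1208]
eef_rot: [[0.959, -0.283, 0.014], [-0.283, -0.959, -0.008], [0.016, 0.004, -1.0]]
contact_force: [2.0, 4.4, 2.7]
gripper_width: 0.0554
phi -16.42834788772351 rest x,y 0.04256935521299904 -0.006949031733201979 z 0.12079736156293094 w 0.05539757029789009 F [2.  4.4 2.7] [ 0.71 -0.26  0.07]
time: 18.35
ee_pos: [0.5424, -0.1612, 0.141]
eef_rot: [[0.959, -0.283, 0.014], [-0.283, -0.959, -0.009], [0.016, 0.004, -1.0]]
contact_force: [0.6, 1.6, 1.5]
gripper_width: 0.0555
phi -16.430092112588653 rest x,y 0.004381200069827663 -0.006035122784688652 z 0.14099164878925985 w 0.055466051834780164 F [0.6 1.6 1.5] [ 0.25 -0.04 -0.04]
```

```bash
python3 -m inch '{"claw":[-0.3,-0.3,-0.3,-0.1,0.1],"travel":[[0,0.007,-0.002],[0,0.014,-0.002],[0,0.020,0],[0,0.0245,0.003],[0,0.0245,0.004]],"yaw":[0,0,0,0,0]}' 60; python3 st.py; python3 -m inch '{"claw":[0.3,0.5,1,1,1],"travel":[[0,0,0],[0,0,0],[0,0,0],[0,0,0],[0,0,0]],"yaw":[0,0,0,0,0]}'; python3 st.py
python3 - <<'E'
from h import *
s=vision.get_image('scene');cv2.imwrite('pics/s14.png',s[:,:,::-1])
M=np.array([.53,-.183,.0]);f=lambda x,y,z:M+(x+.02)*np.array([.271,.963,0])+y*np.array([-.963,.271,0])+[0,0,z]
for y in(-.07,.06):print('outer edge',proj('scene',[f(-.03,y,.022),f(-.03,y,.192)]).round(0).tolist(),'inner top',proj('scene',[f(-.01,y,.192)]).round(0).tolist())
E
python3 lsd.py pics/s14.png 190 150 350 300 17
```

```text
time: 18.98
ee_pos: [0.5352, -0.1849, 0.1366]
eef_rot: [[0.959, -0.283, 0.013], [-0.283, -0.959, -0.008], [0.015, 0.004, -1.0]]
contact_force: [-0.4, 1.5, -0.3]
gripper_width: 0.0383
phi -16.450188874234968 rest x,y -0.020459585084693355 -0.005503074357432308 z 0.13662337220261075 w 0.03833365075467519 F [-0.4  1.5 -0.3] [-0.01  0.02 -0.02]
time: 19.6
ee_pos: [0.5352, -0.1847, 0.1367]
eef_rot: [[0.959, -0.283, 0.013], [-0.283, -0.959, -0.008], [0.015, 0.004, -1.0]]
contact_force: [0.1, 1.5, 1.0]
gripper_width: 0.0192
phi -16.44534907540387 rest x,y -0.020207899744014553 -0.005507233054537871 z 0.13669656615775796 w 0.019185412350203372 F [0.1 1.5 1. ] [ 0.48 -0.12  0.22]
outer edge [[288.0, 281.0], [283.0, 221.0]] inner top [[292.0, 219.0]]
outer edge [[268.0, 247.0], [261.0, 190.0]] inner top [[270.0, 188.0]]
[195, 247, 189, 220] 4.39
[288, 138, 291, 166] 12.22
[304, 175, 295, 193] -1.93
[223, 257, 170, 271] -0.26
[251, 177, 225, 182] -0.22
[224, 181, 208, 184] -0.2
[211, 213, 223, 255] 3.4
[260, 206, 245, 190] 1.11
[293, 243, 294, 264] 12.39
[266, 222, 264, 204] 14.15
[319, 248, 318, 281] -28.39
[222, 178, 244, 176] -0.09
[202, 184, 184, 187] -0.16
[243, 262, 218, 268] -0.21
[214, 218, 232, 215] -0.17
[213, 318, 201, 264] 4.59
[218, 269, 224, 290] 3.39
[288, 283, 269, 250] 1.83
[232, 215, 240, 195] -2.41
[299, 269, 318, 247] -1.19
[171, 265, 220, 252] -0.25
[252, 242, 258, 259] 2.53
[328, 251, 347, 246] -0.25
[337, 154, 358, 163] 0.41
[322, 227, 328, 249] 4.19
[349, 245, 344, 226] 3.77
[176, 308, 205, 291] -0.58
```

```bash
python3 -m inch '{"claw":[1,1,1,1,1],"travel":[[0,0,-0.01],[0,0,-0.03],[0,0,-0.06],[0,0,-0.09],[0,0,-0.10]],"yaw":[0,0,0,0,0]}'; python3 st.py; python3 -m inch '{"claw":[1,1,1,1,1],"travel":[[0,-0.02,0],[0,-0.05,0],[0,-0.08,0],[0,-0.11,0],[0,-0.14,0]],"yaw":[-8,-17,-26,-35,-45]}'; python3 st.py
```

```text
time: 20.27
ee_pos: [0.5346, -0.1846, 0.2386]
eef_rot: [[0.959, -0.283, 0.016], [-0.283, -0.959, -0.01], [0.018, 0.005, -1.0]]
contact_force: [0.3, -0.6, -4.6]
gripper_width: 0.0189
phi -16.46110911115757 rest x,y -0.020273976302092114 -0.004883777245629763 z 0.23857149341122996 w 0.018893802821870077 F [ 0.3 -0.6 -4.6] [-0.03  0.03  0.01]
time: 20.9
ee_pos: [0.5737, -0.0494, 0.2367]
eef_rot: [[0.876, 0.482, 0.013], [0.482, -0.876, -0.01], [0.007, 0.015, -1.0]]
contact_force: [0.4, 0.2, -4.9]
gripper_width: 0.0189
phi 28.845556423006755 rest x,y 0.12045732534966287 -0.0058397734436656966 z 0.23666803593859226 w 0.01894335950803587 F [ 0.4  0.2 -4.9] [ 0.01 -0.    0.03]
```

```bash
python3 -m inch '{"claw":[1,1,1,1,1],"travel":[[0.01,-0.028,0],[0.02,-0.057,0],[0.03,-0.085,0],[0.04,-0.115,0],[0.05,-0.1435,0]],"yaw":[-10.5,-21,-32,-43,-53]}'; python3 -m inch '{"claw":[1,1,1,1,1],"travel":[[0,0,0.02],[0,0,0.04],[0,0,0.05],[0,0,0.05],[0,0,0.05]],"yaw":[-1,-1,-1,-1,-1]}'; python3 - <<'E'
from h import *
c=vision.camera_info('wrist');w=vision.get_image('wrist');cv2.imwrite('pics/w15.png',w[:,:,::-1]);np.save('w15.npy',c,allow_pickle=True)
st=env.read_state();p=np.array(st['ee_pos']);R=np.array(st['eef_rot']);print(p,R.round(3).tolist())
print('pins pred',proj('wrist',[(.564,.231,.163),(.564,.231,.063)],c))
E
python3 - <<'E'
import cv2
w=cv2.imread('pics/w15.png');cv2.imwrite('pics/v15.png',cv2.resize(w[0:300,160:480],(640,600),interpolation=2))
E
```

```text
time: 21.52
ee_pos: [0.547, 0.1011, 0.2337]
eef_rot: [[0.136, 0.991, 0.011], [0.991, -0.136, -0.01], [-0.009, 0.012, -1.0]]
contact_force: [0.7, 0.0, -4.5]
gripper_width: 0.0191
time: 22.15
ee_pos: [0.5481, 0.1005, 0.1842]
eef_rot: [[0.119, 0.993, 0.012], [0.993, -0.119, -0.01], [-0.009, 0.013, -1.0]]
contact_force: [0.2, 0.8, -4.0]
gripper_width: 0.0192
[0.54829827 0.1005037  0.18443086] [[0.119, 0.993, 0.013], [0.993, -0.119, -0.01], [-0.009, 0.014, -1.0]]
pins pred [[327.74404621   0.63632748]
 [325.37213291  39.13762562]]
```

View pics/v15.png

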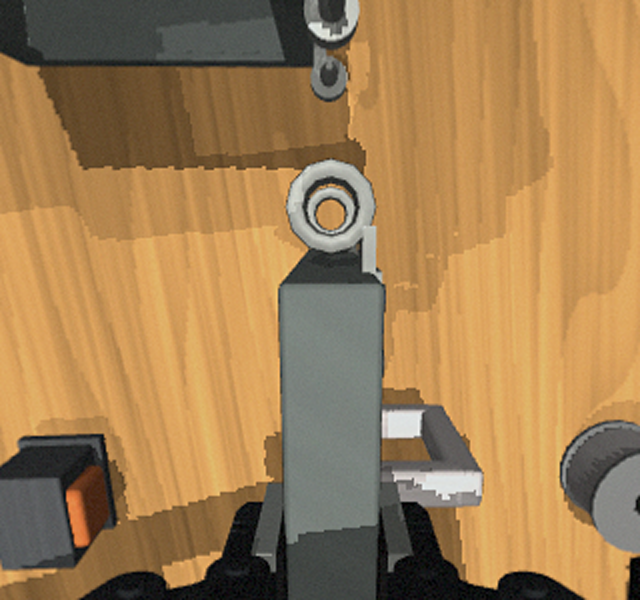

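```bash
python3 - <<'E'
from h import *
c=np.load('w15.npy',allow_pickle=True).item();F=lambda x,y:(160+x/2,y/2)
print('kn high top',onz('wrist',[F(331,206)],.2147,c),'kn low top',onz('wrist',[F(330,212)],.1147,c),'low boss',onz('wrist',[F(328,78)],.039,c))
print('door far corner',onz('wrist',[F(282,287),F(382,284)],.2397,c),np.array(c['T'])[:3,3])
im=cv2.imread('pics/w15.png',0)[0:140,270:400];b=cv2.resize(im,None,fx=4,fy=4,interpolation=2)
h=cv2.HoughCircles(b,cv2.HOUGH_GRADIENT,1,20,param1=120,param2=25,minRadius=15,maxRadius=110)
for x,y,r in h[0][:12]: print((270+x/4).round(1),(y/4).round(1),(r/4).round(1))
E
```

```text
kn high top [[0.5557692  0.17863585 0.2147    ]] kn low top [[0.55651853 0.17693691 0.1147    ]] low boss [[0.56359334 0.23568825 0.039     ]]
door far corner [[0.54494405 0.16573937 0.2397    ]
 [0.5629848  0.16407398 0.2397    ]] [0.55391094 0.17812983 0.34978561]
324.6 102.9 22.4
321.9 108.6 16.3
320.1 99.9 17.0
330.1 100.6 17.9
325.9 6.4 13.8
329.1 112.1 12.8
332.9 106.1 14.6
317.9 104.4 15.0
324.1 39.9 8.7
336.1 96.9 11.0
312.4 96.1 8.6
336.4 117.1 6.5
```

```bash
python3 - <<'E'
from h import *
c=np.load('w15.npy',allow_pickle=True).item()
print('low',onz('wrist',[(324.1,39.9),(324,39)],.039,c),'high',onz('wrist',[(325.9,6.4)],.139,c),'kh',onz('wrist',[(324.6,102.9),(325.5,103)],.2147,c))
E
python3 lsd.py pics/w15.png 160 0 340 60 25
```

```text
low [[0.56359426 0.23493028 0.039     ]
 [0.56359334 0.23568825 0.039     ]] high [[0.56381311 0.23486975 0.139     ]] kh [[0.55539198 0.17872242 0.2147    ]
 [0.5557692  0.17863585 0.2147    ]]
[314, 33, 173, 32] 0.01
[302, 28, 294, 0] 3.79
[183, 29, 301, 30] 0.01
[293, 8, 266, 12] -0.14
[264, 36, 270, 71] 6.03
```

```bash
python3 -m inch '{"claw":[1,1,1,1,1],"travel":[[0,0,0.01],[0,0,0.018],[0.012,0,0.018],[0.024,0.001,0.018],[0.035,0.001,0.018]],"yaw":[0,0,0,0,0]}'; cat > k.py <<'E'
from h import *
st=env.read_state();p=np.array(st['ee_pos']);R=np.array(st['eef_rot']);z0=p[2]-.1147
c=vision.camera_info('wrist');w=vision.get_image('wrist');cv2.imwrite('pics/k.png',w[:,:,::-1])
b=cv2.resize(cv2.cvtColor(w,7)[0:150,270:400],None,fx=4,fy=4,interpolation=2)
b=cv2.copyMakeBorder(b,80,0,0,0,cv2.BORDER_REPLICATE)
def circ(P,r):
    q=proj('wrist',[P],c)[0]; dep=-((np.array(P)-np.array(c['T'])[:3,3])@np.array(c['T'])[:3,2]); R_=4*r*301/dep
    h=cv2.HoughCircles(b,cv2.HOUGH_GRADIENT,1,3,param1=120,param2=8,minRadius=int(R_*.9),maxRadius=int(R_*1.12)+1)
    if h is None: return None
    x,y,rr=h[0].T; u,v=270+x/4,(y-80)/4; ok=np.hypot(u-q[0],v-q[1])<9
    if not ok.any(): return None
    i=np.flatnonzero(ok)[0]; return onz('wrist',[(u[i],v[i])],P[2],c)[0].round(4).tolist(),(u[i],v[i]),q.round(1).tolist()
K=p+R@np.array([.078,.0002,0])+[.0,0,0]
print('tcp',p,'z0',z0,'F',np.round(st['contact_force'],1))
print('kh',circ([K[0],K[1],z0+.145],.01)); print('kl',circ([K[0],K[1],z0+.045],.01))
print('low boss',circ([.5637,.235,.039],.0085)); print('high boss',circ([.5637,.235,.139],.0085))
E
python3 k.py
```

```text
time: 22.82
ee_pos: [0.5542, 0.1362, 0.1664]
eef_rot: [[0.119, 0.993, 0.013], [0.993, -0.118, -0.01], [-0.008, 0.014, -1.0]]
contact_force: [-0.1, 0.7, -3.8]
gripper_width: 0.0187
tcp [0.55424146 0.13620774 0.16637363] z0 0.051673634162344884 F [-0.1  0.7 -3.8]
kh ([0.5619, 0.2144, 0.1967], (np.float32(325.875), np.float32(102.875)), [330.1, 104.2])
kl ([0.5631, 0.2138, 0.0967], (np.float32(325.375), np.float32(104.375)), [326.2, 104.5])
low boss ([0.5635, 0.2425, 0.039], (np.float32(321.125), np.float32(71.375)), [322.4, 80.1])
high boss ([0.5628, 0.2362, 0.139], (np.float32(321.375), np.float32(64.875)), [323.2, 66.8])
```

```bash
python3 -m inch '{"claw":[1,1,1,1,1],"travel":[[0.007,0,0],[0.014,-0.001,0],[0.0213,-0.001,0],[0.0213,-0.001,0.004],[0.0213,-0.001,0.008]],"yaw":[0,0,0,0,0]}'; python3 k.py; python3 lsd.py pics/k.png 290 70 350 150 8 | head -3
python3 - <<'E'
import cv2,numpy as np
w=cv2.imread('pics/k.png',0)[82:126:2,300:352:2]
print('\n'.join(''.join(' .:-=+*#%@'[v*10//256] for v in r) for r in w))
E
```

```text
time: 23.5
ee_pos: [0.5558, 0.1585, 0.1579]
eef_rot: [[0.118, 0.993, 0.013], [0.993, -0.118, -0.009], [-0.007, 0.014, -1.0]]
contact_force: [0.6, 0.0, -4.7]
gripper_width: 0.0193
tcp [0.5558347  0.15854657 0.15787017] z0 0.043170171333693635 F [ 0.6  0.  -4.7]
kh ([0.5634, 0.2367, 0.1882], (np.float32(325.625), np.float32(102.875)), [330.0, 104.2])
kl ([0.5647, 0.2364, 0.0882], (np.float32(325.375), np.float32(104.125)), [326.2, 104.6])
low boss ([0.5657, 0.2334, 0.039], (np.float32(326.125), np.float32(107.625)), [323.7, 106.1])
high boss ([0.564, 0.2369, 0.139], (np.float32(325.375), np.float32(103.125)), [325.2, 106.5])
[315, 81, 302, 95] -1.07
[324, 91, 315, 96] -0.54
[335, 96, 326, 91] 0.6<stdin>:3: RuntimeWarning: overflow encountered in scalar multiply
Traceback (most recent call last):
OverflowError: Python integer 256 out of bounds for uint8
```

```bash
python3 -m inch '{"claw":[1,1,1,1,1],"travel":[[-0.001,0,0],[-0.001,0,0.004],[-0.001,0,0.008],[-0.001,0,0.011],[-0.001,0,0.013]],"yaw":[0,0,0,0,0]}'; python3 k.py|head -2
```

```text
time: 24.18
ee_pos: [0.5555, 0.1574, 0.1441]
eef_rot: [[0.119, 0.993, 0.012], [0.993, -0.118, -0.009], [-0.007, 0.013, -1.0]]
contact_force: [0.5, 1.3, -3.7]
gripper_width: 0.0191
tcp [0.55551305 0.15741185 0.14408472] z0 0.029384721898700006 F [ 0.5  1.3 -3.7]
kh ([0.5631, 0.2356, 0.1744], (np.float32(325.625), np.float32(102.875)), [330.1, 104.2])
```

No contact force: the knuckles are 9 mm over their pins. Continue gently.

```bash
python3 -m inch '{"claw":[1,1,1,1,1],"travel":[[0,0,0.002],[0,0,0.004],[0,0,0.006],[0,0,0.008],[0,0,0.010]],"yaw":[0,0,0,0,0]}';python3 -m inch '{"claw":[1,1,1,1,1],"travel":[[0,0,0.001],[0,0,0.002],[0,0,0.003],[0,0,0.004],[0,0,0.004]],"yaw":[0,0,0,0,0]}'; python3 k.py|head -2
```

```text
time: 24.85
ee_pos: [0.5556, 0.1576, 0.1338]
eef_rot: [[0.119, 0.993, 0.012], [0.993, -0.118, -0.008], [-0.007, 0.013, -1.0]]
contact_force: [-0.4, 1.9, -3.6]
gripper_width: 0.0189
time: 25.48
ee_pos: [0.5557, 0.1575, 0.13]
eef_rot: [[0.119, 0.993, 0.013], [0.993, -0.118, -0.008], [-0.007, 0.013, -1.0]]
contact_force: [-0.3, 1.9, -1.1]
gripper_width: 0.019
tcp [0.55573902 0.15748962 0.13002741] z0 0.015327413964724229 F [-0.3  1.9 -1.1]
kh ([0.5633, 0.2356, 0.1603], (np.float32(325.375), np.float32(102.875)), [330.0, 104.1])
```

```bash
python3 -m inch '{"claw":[1,1,1,1,1],"travel":[[0,0,0.0005],[0,0,0.001],[0,0,0.0015],[0,0,0.002],[0,0,0.002]],"yaw":[0,0,0,0,0]}'; python3 k.py|head -2
```

```text
time: 26.15
ee_pos: [0.5561, 0.1571, 0.1292]
eef_rot: [[0.118, 0.993, 0.014], [0.993, -0.118, -0.009], [-0.007, 0.015, -1.0]]
contact_force: [-3.2, -1.7, 9.1]
gripper_width: 0.019
tcp [0.556092   0.15706447 0.12921272] z0 0.014512716270576848 F [-3.2 -1.7  9.1]
kh ([0.5634, 0.2351, 0.1595], (np.float32(325.125), np.float32(103.125)), [330.1, 104.1])
```

```bash
python3 -m inch '{"claw":[0.7,0.4,0.2,0.2,0.2],"travel":[[0,0,-0.0005],[0,0,-0.001],[0,0,-0.001],[0,0,-0.001],[0,0,-0.001]],"yaw":[0,0,0,0,0]}'; python3 k.py; python3 -m inch '{"claw":[0,-0.2,-0.2,-0.2,-0.2],"travel":[[0,0,0],[0,0,-0.02],[0,0,-0.06],[0,0,-0.10],[0,0,-0.12]],"yaw":[0,0,0,0,0]}'; python3 - <<'E'
from h import *
c=vision.camera_info('wrist');w=vision.get_image('wrist');cv2.imwrite('pics/w20.png',w[:,:,::-1])
s=vision.get_image('scene');cv2.imwrite('pics/s20.png',s[:,:,::-1])
H=np.array([.5637,.2352,0]);
for ang in(-90,-97,-104):
    a=np.radians(ang);d=np.array([np.cos(a),np.sin(a),0]);e=np.array([-d[1],d[0],0]) # e: +90 of d
    print(ang,'top corners free end',proj('wrist',[H+.144*d+.01*e*k+[0,0,.184] for k in(1,-1)]+[H+.014*d+.01*e*k+[0,0,.184] for k in(1,-1)],c).round(0).tolist(),'scene',proj('scene',[H+.144*d+[0,0,.184],H+.014*d+[0,0,.184]]).round(0).tolist())
E
python3 lsd.py pics/w20.png 270 60 380 340 30; python3 st.py
```

```text
time: 26.82
ee_pos: [0.5562, 0.157, 0.1302]
eef_rot: [[0.118, 0.993, 0.014], [0.993, -0.118, -0.009], [-0.007, 0.015, -1.0]]
contact_force: [0.2, 0.1, 0.0]
gripper_width: 0.0342
tcp [0.55618576 0.15697497 0.13016822] z0 0.015468223738038078 F [0.2 0.1 0. ]
kh ([0.5638, 0.2336, 0.1605], (np.float32(326.125), np.float32(106.625)), [330.1, 104.1])
kl ([0.5644, 0.2327, 0.0605], (np.float32(324.875), np.float32(107.125)), [326.2, 104.6])
low boss ([0.5651, 0.2346, 0.039], (np.float32(325.125), np.float32(104.375)), [323.3, 104.1])
high boss ([0.5654, 0.2347, 0.139], (np.float32(328.375), np.float32(103.625)), [324.9, 103.5])
time: 27.5
ee_pos: [0.5556, 0.1583, 0.2527]
eef_rot: [[0.118, 0.993, 0.017], [0.993, -0.118, -0.009], [-0.007, 0.018, -1.0]]
contact_force: [-0.6, -0.3, -0.3]
gripper_width: 0.0513
-90 top corners free end [[355.0, 273.0], [333.0, 276.0], [340.0, 123.0], [313.0, 126.0]] scene [[372.0, 167.0], [405.0, 151.0]]
-97 top corners free end [[335.0, 276.0], [313.0, 276.0], [337.0, 125.0], [311.0, 125.0]] scene [[367.0, 165.0], [404.0, 151.0]]
-104 top corners free end [[315.0, 276.0], [293.0, 274.0], [335.0, 126.0], [309.0, 123.0]] scene [[363.0, 162.0], [404.0, 150.0]]
[275, 246, 277, 287] 31.71
[374, 281, 376, 244] -27.14
[304, 318, 372, 327] 0.12
[312, 208, 311, 136] 56.04
[378, 320, 329, 314] 0.12
[367, 196, 368, 227] 20.81
[270, 305, 316, 291] -0.32
[335, 219, 336, 131] -157.97
[315, 188, 314, 224] -44.01
[314, 96, 269, 97] -0.01
[313, 142, 313, 187] 96.77
[336, 223, 336, 272] -2420.48
[371, 86, 375, 156] 19.64
[308, 258, 312, 289] 8.67
[281, 136, 286, 167] 6.65
[294, 262, 300, 292] 4.36
[288, 297, 282, 266] 5.15
[278, 239, 268, 186] 5.27
[278, 199, 272, 159] 5.76
phi 83.21937799244056 rest x,y 0.31591994790242534 0.06722454638312865 z 0.2528965163671829 w 0.05163390129546952 F [ 0.2 -0.4 -0.1] [0.08 0.02 0.03]
```

```bash
cat > arc.py <<'E'
from h import *
import sys
r,g=float(sys.argv[1]),float(sys.argv[2]); H=np.array([.5637,.2352]); ps=list(map(float,sys.argv[3:]))
st=env.read_state();p=np.array(st['ee_pos']);R=np.array(st['eef_rot'])
print('F',np.round(st['contact_force'],1),'z',p[2].round(4))
for a in ps:
    t=np.radians(a);d=np.array([np.cos(t),np.sin(t)]);o=np.array([-d[1],d[0]]);q=np.r_[H+r*d+(.01+g)*o,p[2]]
    v=R.T@(q-p);print(a,q[:2].round(3),v.round(4).tolist())
E
python3 arc.py .125 .04 -97
```

```text
F [ 0.2 -0.4 -0.1] z 0.2529
-97.0 [0.598 0.105] [-0.0481, 0.0478, 0.0012]
```

```bash
python3 -m inch '{"claw":[1,1,1,1,1],"travel":[[-0.02,0.02,0],[-0.048,0.048,0],[-0.048,0.048,0.05],[-0.048,0.048,0.10],[-0.048,0.048,0.133]],"yaw":[0,0,0,0,0]}'; python3 arc.py .125 .015 -97 -100 -103 -106 -109 -112 -115 -118 -121
```

```text
time: 28.22
ee_pos: [0.5984, 0.1036, 0.1173]
eef_rot: [[0.118, 0.993, 0.014], [0.993, -0.118, -0.009], [-0.007, 0.015, -1.0]]
contact_force: [0.4, -1.0, -0.4]
gripper_width: 0.0
F [ 0.4 -1.  -0.4] z 0.1173
-97.0 [0.573 0.108] [0.0015, -0.0255, -0.0004]
-100.0 [0.567 0.108] [0.0004, -0.0321, -0.0005]
-103.0 [0.56  0.108] [-0.0004, -0.0387, -0.0006]
-106.0 [0.553 0.108] [-0.0008, -0.0454, -0.0007]
-109.0 [0.547 0.109] [-0.0009, -0.052, -0.0008]
-112.0 [0.54 0.11] [-0.0006, -0.0587, -0.0009]
-115.0 [0.534 0.111] [0.0, -0.0654, -0.001]
-118.0 [0.527 0.113] [0.001, -0.072, -0.0011]
-121.0 [0.521 0.115] [0.0023, -0.0785, -0.0012]
```

```bash
python3 -m inch '{"claw":[1,1,1,1,1],"travel":[[0.001,-0.012,0],[0.0015,-0.020,0],[0.001,-0.027,0],[0.0005,-0.033,0],[0,-0.039,0]],"yaw":[0,0,0,0,0]}'; python3 -m inch '{"claw":[1,1,1,1,1],"travel":[[0,-0.007,0],[0,-0.014,0],[0,-0.020,0],[0,-0.027,0],[0.001,-0.033,0]],"yaw":[0,0,0,0,0]}'; python3 arc.py .125 .015 -118 -121 -124 -127 -130 -133 -136 -139 -142 -145 -148 -151
```

```text
time: 28.85
ee_pos: [0.5601, 0.1084, 0.1177]
eef_rot: [[0.118, 0.993, 0.016], [0.993, -0.118, -0.008], [-0.006, 0.017, -1.0]]
contact_force: [0.8, 0.2, 1.8]
gripper_width: -0.0001
time: 29.48
ee_pos: [0.5269, 0.1133, 0.1171]
eef_rot: [[0.118, 0.993, 0.016], [0.993, -0.118, -0.008], [-0.006, 0.017, -1.0]]
contact_force: [0.6, 0.3, 0.5]
gripper_width: 0.0001
F [0.6 0.3 0.5] z 0.1171
-118.0 [0.527 0.113] [-0.0002, 0.0002, 0.0]
-121.0 [0.521 0.115] [0.0011, -0.0063, -0.0001]
-124.0 [0.515 0.118] [0.0028, -0.0128, -0.0002]
-127.0 [0.508 0.12 ] [0.0048, -0.0191, -0.0004]
-130.0 [0.503 0.123] [0.0071, -0.0254, -0.0005]
-133.0 [0.497 0.127] [0.0098, -0.0315, -0.0006]
-136.0 [0.491 0.13 ] [0.0127, -0.0375, -0.0007]
-139.0 [0.486 0.134] [0.016, -0.0433, -0.0008]
-142.0 [0.481 0.139] [0.0196, -0.0489, -0.001]
-145.0 [0.476 0.143] [0.0234, -0.0544, -0.0011]
-148.0 [0.471 0.148] [0.0276, -0.0596, -0.0012]
-151.0 [0.466 0.153] [0.032, -0.0646, -0.0013]
```

```bash
python3 -m inch '{"claw":[1,1,1,1,1],"travel":[[0.001,-0.006,0],[0.003,-0.013,0],[0.005,-0.019,0],[0.007,-0.025,0],[0.010,-0.0315,0]],"yaw":[0,0,0,0,0]}'; python3 - <<'E'
from h import *
s=vision.get_image('scene');cv2.imwrite('pics/s21.png',s[:,:,::-1])
H=np.array([.5637,.2352,0])
for ang in(-97,-125,-130,-135,-145):
    a=np.radians(ang);d=np.array([np.cos(a),np.sin(a),0]);e=np.array([d[1],-d[0],0])
    print(ang,proj('scene',[H+.144*d+.01*e+[0,0,.184],H+.144*d-.01*e+[0,0,.184],H+.144*d-.01*e+[0,0,.014],H+.014*d-.01*e+[0,0,.184]]).round(0).tolist())
E
python3 lsd.py pics/s21.png 330 120 420 230 14; python3 arc.py .125 .015 -136 -139 -142 -145 -148
```

```text
time: 30.1
ee_pos: [0.4965, 0.1271, 0.1165]
eef_rot: [[0.119, 0.993, 0.016], [0.993, -0.118, -0.008], [-0.006, 0.017, -1.0]]
contact_force: [0.1, -0.1, 0.6]
gripper_width: 0.0001
-97 [[365.0, 163.0], [370.0, 166.0], [367.0, 220.0], [407.0, 152.0]]
-125 [[355.0, 151.0], [356.0, 154.0], [354.0, 207.0], [404.0, 151.0]]
-130 [[355.0, 149.0], [355.0, 152.0], [354.0, 204.0], [404.0, 151.0]]
-135 [[355.0, 147.0], [355.0, 150.0], [353.0, 202.0], [403.0, 151.0]]
-145 [[356.0, 143.0], [355.0, 146.0], [353.0, 197.0], [403.0, 150.0]]
[352, 151, 344, 131] 2.39
[376, 172, 375, 194] -43.77
[403, 147, 379, 148] -0.06
[354, 206, 354, 153] 123.93
[378, 128, 410, 144] 0.52
[397, 215, 369, 212] 0.11
[423, 131, 409, 135] -0.34
[392, 126, 407, 121] -0.34
[379, 151, 401, 151] -0.01
[355, 214, 366, 228] 1.27
[423, 197, 400, 209] -0.53
[380, 194, 380, 177] -37.52
[404, 200, 387, 204] -0.25
[423, 190, 407, 198] -0.5
[377, 204, 355, 206] -0.12
[423, 205, 411, 215] -0.82
[331, 169, 344, 162] -0.57
F [-1.5 -0.2 -0.5] z 0.1163
-136.0 [0.491 0.13 ] [0.0024, -0.0044, -0.0001]
-139.0 [0.486 0.134] [0.0056, -0.0102, -0.0002]
-142.0 [0.481 0.139] [0.0092, -0.0159, -0.0003]
-145.0 [0.476 0.143] [0.0131, -0.0213, -0.0004]
-148.0 [0.471 0.148] [0.0172, -0.0266, -0.0005]
```

```bash
python3 -m inch '{"claw":[1,1,1,1,1],"travel":[[0.0024,-0.0044,0],[0.0056,-0.010,0],[0.009,-0.016,0],[0.013,-0.021,0],[0.017,-0.0265,0]],"yaw":[0,0,0,0,0]}'; python3 arc.py .125 .015 -150 -152 -154 -156 -158 -160 -162 -164 -166 -168
```

```text
time: 30.78
ee_pos: [0.4707, 0.1478, 0.1158]
eef_rot: [[0.118, 0.993, 0.015], [0.993, -0.118, -0.008], [-0.006, 0.016, -1.0]]
contact_force: [-0.0, -0.4, -0.3]
gripper_width: -0.0001
F [-0.  -0.4 -0.3] z 0.1158
-150.0 [0.468 0.151] [0.0029, -0.0031, -0.0001]
-152.0 [0.465 0.154] [0.0059, -0.0064, -0.0001]
-154.0 [0.462 0.158] [0.009, -0.0095, -0.0002]
-156.0 [0.46  0.162] [0.0123, -0.0126, -0.0003]
-158.0 [0.457 0.165] [0.0156, -0.0155, -0.0003]
-160.0 [0.455 0.169] [0.0191, -0.0183, -0.0004]
-162.0 [0.453 0.173] [0.0226, -0.021, -0.0005]
-164.0 [0.45  0.177] [0.0263, -0.0235, -0.0005]
-166.0 [0.448 0.181] [0.03, -0.026, -0.0006]
-168.0 [0.447 0.185] [0.0338, -0.0283, -0.0007]
```

```bash
python3 -m inch '{"claw":[1,1,1,1,1],"travel":[[0.003,-0.003,0],[0.006,-0.0064,0],[0.009,-0.0095,0],[0.012,-0.0126,0],[0.0156,-0.0155,0]],"yaw":[0,0,0,0,0]}'; python3 -m inch '{"claw":[1,1,1,1,1],"travel":[[0.0035,-0.003,0],[0.007,-0.0055,0],[0.0107,-0.008,0],[0.0144,-0.0105,0],[0.018,-0.0128,0]],"yaw":[0,0,0,0,0]}'; python3 arc.py .125 .015 -170 -172 -174 -176 -178 -180 -182 -184 -186 -188
```

```text
time: 31.4
ee_pos: [0.4569, 0.1653, 0.1154]
eef_rot: [[0.118, 0.993, 0.015], [0.993, -0.118, -0.008], [-0.006, 0.016, -1.0]]
contact_force: [-0.5, 0.1, 0.9]
gripper_width: 0.0
time: 32.02
ee_pos: [0.4462, 0.185, 0.1151]
eef_rot: [[0.118, 0.993, 0.015], [0.993, -0.118, -0.008], [-0.006, 0.016, -1.0]]
contact_force: [0.6, -0.2, -0.4]
gripper_width: 0.0001
F [ 0.6 -0.2 -0.4] z 0.1151
-170.0 [0.445 0.189] [0.0037, -0.0017, -0.0001]
-172.0 [0.443 0.193] [0.0077, -0.0038, -0.0001]
-174.0 [0.442 0.197] [0.0117, -0.0056, -0.0002]
-176.0 [0.441 0.202] [0.0158, -0.0074, -0.0002]
-178.0 [0.44  0.206] [0.0199, -0.009, -0.0003]
-180.0 [0.439 0.21 ] [0.0241, -0.0104, -0.0003]
-182.0 [0.438 0.215] [0.0284, -0.0118, -0.0004]
-184.0 [0.437 0.219] [0.0327, -0.0129, -0.0004]
-186.0 [0.437 0.223] [0.037, -0.0139, -0.0005]
-188.0 [0.436 0.228] [0.0414, -0.0148, -0.0005]
```

```bash
python3 -m inch '{"claw":[1,1,1,1,1],"travel":[[0.0035,-0.0017,0],[0.007,-0.0035,0],[0.0105,-0.005,0],[0.014,-0.0065,0],[0.0175,-0.008,0]],"yaw":[0,0,0,0,0]}'; python3 -m inch '{"claw":[1,1,1,1,1],"travel":[[0.0025,-0.001,0],[0.005,-0.0018,0],[0.0075,-0.0026,0],[0.010,-0.0034,0],[0.0125,-0.004,0]],"yaw":[0,0,0,0,0]}'; python3 arc.py .125 .011 -184 -186 -187 -188; python3 - <<'E'
from h import *
s=vision.get_image('scene');cv2.imwrite('pics/s22.png',s[:,:,::-1])
H=np.array([.5637,.2352,0])
for ang in(-176,-180,-184,-187):
    a=np.radians(ang);d=np.array([np.cos(a),np.sin(a),0]);e=np.array([d[1],-d[0],0])
    print(ang,proj('scene',[H+.144*d-.01*e+[0,0,.184],H+.144*d-.01*e+[0,0,.014],H+.014*d-.01*e+[0,0,.184],H+.144*d+.01*e+[0,0,.184]]).round(1).tolist())
E
python3 lsd.py pics/s22.png 330 120 420 230 14
```

```text
time: 32.65
ee_pos: [0.4403, 0.2036, 0.1148]
eef_rot: [[0.118, 0.993, 0.015], [0.993, -0.118, -0.008], [-0.006, 0.016, -1.0]]
contact_force: [-0.7, -1.3, 0.4]
gripper_width: 0.0001
time: 33.28
ee_pos: [0.4378, 0.2166, 0.1147]
eef_rot: [[0.118, 0.993, 0.015], [0.993, -0.118, -0.008], [-0.007, 0.016, -1.0]]
contact_force: [0.5, -0.8, -0.4]
gripper_width: -0.0002
F [ 0.5 -0.8 -0.4] z 0.1147
-184.0 [0.438 0.223] [0.0063, -0.001, -0.0001]
-186.0 [0.437 0.227] [0.0107, -0.0018, -0.0001]
-187.0 [0.437 0.23 ] [0.0128, -0.0022, -0.0001]
-188.0 [0.437 0.232] [0.015, -0.0026, -0.0001]
-176 [[364.2, 134.6], [361.8, 184.2], [401.7, 148.7], [368.5, 132.4]]
-180 [[366.3, 133.4], [363.8, 182.9], [401.7, 148.5], [371.0, 131.4]]
-184 [[368.6, 132.4], [365.9, 181.7], [401.7, 148.3], [373.5, 130.6]]
-187 [[370.4, 131.7], [367.6, 180.9], [401.8, 148.2], [375.5, 130.0]]
[367, 142, 355, 126] 1.27
[404, 146, 383, 136] 0.43
[365, 188, 366, 152] -22.67
[380, 139, 401, 148] 0.42
[387, 133, 410, 144] 0.5
[423, 131, 408, 136] -0.36
[322, 191, 343, 196] 0.2
[417, 201, 400, 209] -0.48
[361, 207, 348, 225] -1.41
[392, 126, 406, 121] -0.35
[373, 161, 371, 181] -12.76
[423, 190, 407, 198] -0.51
[397, 203, 369, 187] 0.56
[331, 165, 344, 154] -0.92
[353, 174, 338, 169] 0.34
```

```bash
python3 -m inch '{"claw":[1,1,1,1,1],"travel":[[0.002,-0.0003,0],[0.004,-0.0006,0],[0.006,-0.001,0],[0.008,-0.0013,0],[0.010,-0.0016,0]],"yaw":[0,0,0,0,0]}'; python3 -m inch '{"claw":[1,1,1,1,1],"travel":[[0.001,0,0],[0.002,0,0],[0.003,0,0],[0.004,0,0],[0.004,0,0]],"yaw":[0,0,0,0,0]}'; python3 st.py;  python3 - <<'E'
from h import *
s=vision.get_image('scene');cv2.imwrite('pics/s23.png',s[:,:,::-1])
E
python3 lsd.py pics/s23.png 360 120 420 190 14
```

```text
time: 33.95
ee_pos: [0.4373, 0.227, 0.1146]
eef_rot: [[0.118, 0.993, 0.015], [0.993, -0.118, -0.008], [-0.006, 0.016, -1.0]]
contact_force: [-0.2, -1.5, -0.4]
gripper_width: -0.0
time: 34.58
ee_pos: [0.4372, 0.2281, 0.1145]
eef_rot: [[0.118, 0.993, 0.013], [0.993, -0.117, -0.013], [-0.012, 0.015, -1.0]]
contact_force: [0.4, -14.2, 4.6]
gripper_width: 0.0001
phi 83.2501357748375 rest x,y 0.35071432367631766 0.20075301626518735 z 0.11447820358117158 w 9.089336562528265e-05 F [  0.4 -14.2   4.6] [-1.78 -0.04 -0.12]
[404, 145, 384, 137] 0.45
[368, 187, 369, 151] -30.12
[381, 139, 401, 148] 0.47
[388, 133, 410, 144] 0.5
[374, 159, 373, 179] -17.14
[406, 188, 392, 184] 0.23
[405, 119, 417, 127] 0.59
[383, 193, 370, 185] 0.58
```

```bash
python3 -m inch '{"claw":[1,1,1,1,1],"travel":[[-0.002,0,0],[-0.006,0,0],[-0.02,0,0],[-0.04,0,-0.01],[-0.07,0,-0.04]],"yaw":[0,0,0,0,0]}'; python3 -m inch '{"claw":[1,1,1,1,1],"travel":[[-0.05,0,-0.03],[-0.10,0,-0.06],[-0.15,0.01,-0.09],[-0.20,0.02,-0.10],[-0.22,0.03,-0.10]],"yaw":[0,0,0,0,0]}'; python3 - <<'E'
from h import *
for n in('scene','top'):
    s=vision.get_image(n);cv2.imwrite(f'pics/{n}24.png',s[:,:,::-1])
H=np.array([.5637,.2352,0])
for ang in(-180,-184,-187,-190):
    a=np.radians(ang);d=np.array([np.cos(a),np.sin(a),0]);e=np.array([d[1],-d[0],0])
    print(ang,proj('scene',[H+.144*d-.01*e+[0,0,.184],H+.144*d-.01*e+[0,0,.014],H+.014*d-.01*e+[0,0,.184],H+.014*d-.01*e+[0,0,.014]]).round(1).tolist())
E
echo scene; python3 lsd.py pics/scene24.png 355 120 420 230 14; echo top;python3 lsd.py pics/top24.png 185 165 260 230 14; echo top0; python3 lsd.py pics/top0.png 185 165 260 230 14
```

```text
time: 35.25
ee_pos: [0.427, 0.1581, 0.1545]
eef_rot: [[0.117, 0.993, 0.01], [0.993, -0.116, -0.014], [-0.012, 0.012, -1.0]]
contact_force: [1.0, -0.5, -0.1]
gripper_width: 0.0002
time: 35.88
ee_pos: [0.4304, -0.0656, 0.2589]
eef_rot: [[0.119, 0.993, 0.013], [0.993, -0.119, -0.015], [-0.014, 0.015, -1.0]]
contact_force: [1.0, 1.0, -1.3]
gripper_width: -0.0001
-180 [[366.3, 133.4], [363.8, 182.9], [401.7, 148.5], [396.1, 200.1]]
-184 [[368.6, 132.4], [365.9, 181.7], [401.7, 148.3], [396.1, 199.9]]
-187 [[370.4, 131.7], [367.6, 180.9], [401.8, 148.2], [396.2, 199.7]]
-190 [[372.2, 131.0], [369.3, 180.1], [401.8, 148.0], [396.2, 199.6]]
scene
[367, 187, 369, 136] -34.24
[376, 127, 410, 144] 0.5
[404, 146, 371, 131] 0.45
[373, 161, 373, 179] -30.71
[370, 135, 401, 149] 0.45
[423, 131, 409, 136] -0.35
[417, 201, 400, 209] -0.47
[387, 211, 374, 201] 0.73
[398, 203, 368, 185] 0.63
[423, 190, 407, 198] -0.51
[373, 204, 383, 215] 1.06
top
[239, 221, 244, 182] -8.58
[256, 220, 232, 223] -0.14
[238, 176, 257, 178] 0.14
[230, 219, 236, 179] -6.85
[218, 165, 203, 170] -0.38
[238, 183, 233, 221] -7.21
[252, 181, 250, 197] -11.03
[206, 183, 224, 186] 0.15
[219, 209, 202, 206] 0.13
[206, 194, 221, 196] 0.12
[221, 193, 206, 192] 0.11
[221, 198, 206, 196] 0.13
[204, 204, 219, 206] 0.14
[206, 189, 221, 191] 0.11
[219, 203, 204, 201] 0.15
[196, 194, 199, 179] -4.95
top0
[253, 221, 231, 223] -0.07
[238, 177, 256, 179] 0.15
[230, 220, 237, 178] -6.51
[217, 165, 203, 171] -0.4
[261, 178, 255, 218] -6.64
[206, 183, 224, 186] 0.15
[219, 209, 202, 206] 0.14
[246, 183, 245, 198] -10.67
[206, 194, 221, 196] 0.12
[221, 193, 206, 192] 0.12
[219, 203, 204, 201] 0.15
[221, 198, 206, 196] 0.13
[204, 203, 219, 206] 0.14
[206, 189, 221, 191] 0.12
[195, 194, 199, 179] -4.52
```

```bash
python3 - <<'E'
from h import *
A=lambda w:(w.round(4)[:,:2].tolist(),np.degrees(np.arctan2(*(w[0]-w[1])[[1,0]])).round(2))
def ang(n,a,b,z): 
    w=onz(n,[a,b],z); d=w[0]-w[1]; 
    if d[0]<0:d=-d
    print(n,z,w[:,:2].round(4).tolist(),np.degrees(np.arctan2(d[1],d[0])).round(2))
L=lambda f:cv2.createLineSegmentDetector().detect(cv2.imread(f,0))[0][:,0]
def near(f,q,n,z):
    l=L(f);i=np.abs(l-np.array(q)).sum(1).argmin();print(l[i].round(1),end=' ');ang(n,l[i][:2],l[i][2:],z)
print('roof');near('pics/top24.png',[230,219,236,179],'top',.196);near('pics/scene24.png',[376,127,410,144],'scene',.196)
print('door outer top');near('pics/top24.png',[239,221,244,182],'top',.184);near('pics/scene24.png',[370,135,401,149],'scene',.184);near('pics/scene24.png',[404,146,371,131],'scene',.184)
print('door inner top?');near('pics/top24.png',[238,183,233,221],'top',.184)
print('slots');[near('pics/top24.png',q,'top',.196) for q in([206,183,224,186],[219,209,202,206],[204,204,219,206])]
E
```

```text
roof
[230.  219.5 235.9 179.2] top 0.196 [[0.4255, 0.264], [0.5504, 0.2487]] -6.97
[375.6 126.9 409.6 143.9] scene 0.196 [[0.425, 0.2587], [0.5611, 0.2433]] -6.47
door outer top
[239.3 220.8 243.8 182. ] top 0.184 [[0.4219, 0.2376], [0.5435, 0.2261]] -5.4
[370.5 134.7 401.  148.5] scene 0.184 [[0.4335, 0.228], [0.5485, 0.2238]] -2.1
[404.3 145.7 371.1 130.9] scene 0.184 [[0.5442, 0.2437], [0.4174, 0.2483]] -2.08
door inner top?
[238.4 183.2 233.2 220.6] top 0.184 [[0.5395, 0.2427], [0.4221, 0.2563]] -6.6
slots
[205.6 183.4 224.3 186.3] top 0.196 [[0.5361, 0.3417], [0.5281, 0.284]] 82.08
[219.5 208.5 202.  206.2] top 0.196 [[0.4589, 0.297], [0.4656, 0.3509]] 82.89
[204.3 203.5 219.4 205.6] top 0.196 [[0.4738, 0.3439], [0.468, 0.2976]] 82.79
```

```bash
python3 -m inch '{"claw":[1,1,1,1,1],"travel":[[0.05,0,0],[0.10,0.01,0],[0.15,0.02,0],[0.19,0.03,0],[0.19,0.03,0]],"yaw":[0,0,0,0,0]}'; cat > chk.py <<'E'
from h import *
c=vision.camera_info('wrist');w=vision.get_image('wrist');cv2.imwrite('pics/w25.png',w[:,:,::-1])
l=cv2.createLineSegmentDetector().detect(cv2.cvtColor(w,7))[0][:,0]
for a in l:
    n=np.hypot(*(a[2:]-a[:2]))
    if n<35 or abs(a[3]-a[1])>.35*abs(a[2]-a[0]) : continue
    v=onz('wrist',[a[:2],a[2:]],.184,c);r=onz('wrist',[a[:2],a[2:]],.196,c);d=v[1]-v[0];d=-d if d[0]<0 else d
    if .19<v[:,1].mean()<.30 and .38<v[:,0].mean()<.60: print(a.round(1),'@184',v[:,:2].round(4).tolist(),'@196 y',r[:,1].round(4),np.degrees(np.arctan2(d[1],d[0])).round(2))
E
python3 chk.py
```

```text
time: 36.6
ee_pos: [0.483, 0.1229, 0.2554]
eef_rot: [[0.116, 0.993, 0.011], [0.993, -0.115, -0.014], [-0.012, 0.013, -1.0]]
contact_force: [0.3, 0.2, 0.5]
gripper_width: -0.0005
[200.6  16.4 415.6  18.5] @184 [[0.4127, 0.268], [0.5605, 0.2497]] @196 y [0.2646 0.2472] -7.04
[218.2  58.5 391.9  54.5] @184 [[0.4188, 0.2404], [0.5429, 0.2287]] @196 y [0.2384 0.2273] -5.39
[386.9  60.  351.9  60.4] @184 [[0.5391, 0.2255], [0.5139, 0.2281]] @196 y [0.2242 0.2268] -6.04
[351.8  64.1 386.9  62.4] @184 [[0.5136, 0.2256], [0.539, 0.2238]] @196 y [0.2244 0.2227] -4.01
[369.4  77.3 321.9  77.2] @184 [[0.5256, 0.2153], [0.4911, 0.2194]] @196 y [0.2146 0.2184] -6.67
[358.1  23.1 256.9  22. ] @184 [[0.5204, 0.2514], [0.4505, 0.2601]] @196 y [0.2488 0.2571] -7.09
```

```bash
python3 -m inch '{"claw":[1,1,1,1,1],"travel":[[0.02,-0.03,0.02],[0.04,-0.057,0.05],[0.05,-0.057,0.09],[0.06,-0.057,0.13],[0.066,-0.057,0.141]],"yaw":[0,0,0,0,0]}'; python3 -m inch '{"claw":[1,1,1,1,1],"travel":[[0.006,0.001,0],[0.012,0.002,0],[0.018,0.002,0],[0.022,0.002,0],[0.026,0.002,0]],"yaw":[0,0,0,0,0]}';python3 st.py
```

```text
time: 37.28
ee_pos: [0.4322, 0.1904, 0.1109]
eef_rot: [[0.117, 0.993, 0.005], [0.993, -0.117, -0.016], [-0.016, 0.007, -1.0]]
contact_force: [1.0, 0.3, 0.8]
gripper_width: -0.0002
time: 37.9
ee_pos: [0.4374, 0.2163, 0.1108]
eef_rot: [[0.117, 0.993, 0.006], [0.993, -0.117, -0.016], [-0.015, 0.008, -1.0]]
contact_force: [-0.6, 0.1, -1.1]
gripper_width: -0.0001
phi 83.29217900309577 rest x,y 0.33943591394886924 0.19738916193169379 z 0.11083258688390947 w -9.107392876266412e-05 F [-0.6  0.1 -1.1] [ 0.02  0.03 -0.01]
```

```bash
python3 -m inch '{"claw":[1,1,1,1,1],"travel":[[0.002,0,0],[0.004,0,0],[0.006,0,0],[0.007,0,0],[0.008,0,0]],"yaw":[0,0,0,0,0]}'; python3 -m inch '{"claw":[1,1,1,1,1],"travel":[[0.0007,0,0],[0.0014,0,0],[0.002,0,0],[0.0025,0,0],[0.003,0,0]],"yaw":[0,0,0,0,0]}'
```

```text
time: 38.52
ee_pos: [0.4383, 0.2242, 0.1107]
eef_rot: [[0.117, 0.993, 0.006], [0.993, -0.117, -0.016], [-0.015, 0.008, -1.0]]
contact_force: [0.6, -0.8, -0.3]
gripper_width: -0.0002
time: 39.15
ee_pos: [0.4383, 0.226, 0.1105]
eef_rot: [[0.116, 0.993, 0.005], [0.993, -0.116, -0.019], [-0.018, 0.007, -1.0]]
contact_force: [0.1, -8.2, 4.1]
gripper_width: 0.0001
```

```bash
python3 -m inch '{"claw":[1,1,1,1,1],"travel":[[-0.001,0,0],[-0.002,0,0],[-0.003,0,0],[-0.008,0,0],[-0.03,0,0]],"yaw":[0,0,0,0,0]}'; python3 -m inch '{"claw":[1,1,1,1,1],"travel":[[-0.02,0.01,-0.04],[-0.04,0.03,-0.09],[-0.06,0.05,-0.14],[-0.07,0.055,-0.145],[-0.07,0.055,-0.145]],"yaw":[0,0,0,0,0]}'; python3 chk.py; python3 st.py; python3 - <<'E'
from h import *
t=vision.get_image('scene').astype(int);o=cv2.imread('pics/scene0.png')[:,:,::-1].astype(int)
d=(np.abs(t-o).max(2)>60).astype(np.uint8);n,l,s,c=cv2.connectedComponentsWithStats(d)
for i in range(1,n):
    if s[i,4]>60: print(s[i].tolist())
E
```

```text
time: 39.78
ee_pos: [0.4352, 0.1964, 0.1112]
eef_rot: [[0.115, 0.993, 0.006], [0.993, -0.115, -0.018], [-0.017, 0.008, -1.0]]
contact_force: [0.4, 0.1, -0.1]
gripper_width: -0.0
time: 40.4
ee_pos: [0.4808, 0.1226, 0.2576]
eef_rot: [[0.116, 0.993, 0.006], [0.993, -0.116, -0.018], [-0.017, 0.008, -1.0]]
contact_force: [-0.4, 0.5, -0.2]
gripper_width: 0.0002
[205.6  16.1 419.4  17.6] @184 [[0.4131, 0.2677], [0.5611, 0.2496]] @196 y [0.2644 0.2472] -6.98
[221.9  55.4 394.4  52.9] @184 [[0.4189, 0.2419], [0.5426, 0.2291]] @196 y [0.2399 0.2277] -5.93
[288.1  27.5 219.3  28. ] @184 [[0.469, 0.254], [0.421, 0.2594]] @196 y [0.2514 0.2565] -6.38
[330.6  25.2 289.4  25.1] @184 [[0.4989, 0.2519], [0.4701, 0.2554]] @196 y [0.2494 0.2527] -6.86
[371.9  75.9 324.4  75.3] @184 [[0.5253, 0.2155], [0.4906, 0.22]] @196 y [0.2148 0.2191] -7.39
[406.9  14.2 335.6  11.6] @184 [[0.5525, 0.2526], [0.5032, 0.2599]] @196 y [0.2501 0.2569] -8.37
[353.1  62.2 389.4  61. ] @184 [[0.5124, 0.2264], [0.5387, 0.2241]] @196 y [0.2251 0.2229] -5.01
phi 83.35189497458546 rest x,y 0.26110818518588036 0.1313293457925497 z 0.2566210790337693 w 7.881495405724401e-05 F [ 0.3  0.9 -0.5] [ 0.01  0.04 -0.  ]
[0, 0, 67, 66, 1751]
[191, 0, 37, 6, 114]
[261, 0, 32, 77, 1030]
[195, 3, 47, 14, 318]
[205, 18, 10, 28, 85]
[218, 18, 9, 11, 75]
[345, 37, 34, 9, 145]
[341, 45, 40, 74, 1575]
[213, 46, 28, 7, 76]
[0, 70, 21, 13, 203]
[240, 81, 53, 47, 1256]
[0, 86, 13, 33, 233]
[3, 86, 14, 30, 98]
[189, 109, 16, 11, 105]
[0, 127, 72, 77, 2108]
[368, 133, 35, 68, 425]
[257, 142, 25, 29, 406]
[184, 164, 15, 11, 70]
[181, 176, 50, 34, 744]
[250, 177, 36, 21, 368]
[361, 190, 34, 23, 149]
[250, 206, 37, 32, 437]
[6, 209, 235, 115, 5799]
[303, 213, 51, 44, 1005]
[184, 260, 93, 74, 3327]
```

```bash
python3 -c "
from plant import order
print(order.hand_in())"
```

```text
the job is handed in; nothing more can be done
None
```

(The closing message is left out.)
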